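# Shelve the box files label out and close the bookend on them

## Task

Put away the small box files: draw the rack's sliding bookend back, stand every file upright on the rack's rubber strip in one row, each with its labelled spine facing out to the front of the rack (the file already there stands the wrong way round, so turn it), any order. Then slide the bookend up gently until you feel it bear on the row, so that the files are tight against the end plate and one another with no gaps. A file may be knocked out of place meanwhile, so check; leave the other things on the desk alone.

Things in the scene. Friction and masses are not known exactly. Their poses are not given: they have to be found in the camera images.
- rack: dark steel desktop file rack, fixed to the desk: a base plate 112 mm (x) by 328 mm (y), its top 6 mm above the desk, with a black rubber strip 60 mm wide along its middle, and a fixed end plate 84 mm tall at its +y end. Origin: under the middle of the strip's width, at desk height, x = 0 the strip's centre line; the rack's front is its -x side (toward the robot), y runs along the row. No walls in front or behind.
- rack_end (a point): the inner face of the fixed end plate, on the centre line, at the base plate's top; axes as the rack; files stand on its -y side
- bookend (a joint): sliding bookend: the clear width in m between the end plate and the bookend's face; 0 shut, 0.23 fully drawn back (toward the rack's -y). Slides stiffly (about 1.5 N) and stays where left; pushing a row of files along takes a few newtons more, and the push rises sharply when the row is tight
- bookend_face (a point): foot of the bookend's flat face that bears on the files (80 mm wide, 84 mm tall), on the centre line; axes as the rack
- bookend_grip (a point): top of the bookend's black upright grip post: round, 24 mm across, its axis 44 mm behind the face (rack -y), top 86 mm above the desk, free to grasp down to about 25 mm above the desk
- file_blue: blue card box file, 36 mm wide (its y), 60 mm deep (its x), 84 mm tall, about 0.13 kg, nearly all of it in its dark steel foot, so it stands very firmly; the white label and the finger ring are on its narrow spine, the 36 x 84 mm face toward its own -x. Origin: centre of its underside, z up. Loose. Stands on the desk at the start, any way round; may be absent.
- file_blue_label (a point): middle of the white label on the blue file's spine, 30 mm from its axis toward its -x, 58 mm above its underside
- file_green: green card box file, 36 mm wide (its y), 60 mm deep (its x), 84 mm tall, about 0.13 kg, nearly all of it in its dark steel foot, so it stands very firmly; the white label and the finger ring are on its narrow spine, the 36 x 84 mm face toward its own -x. Origin: centre of its underside, z up. Loose. Stands on the desk at the start, any way round; may be absent.
- file_green_label (a point): middle of the white label on the green file's spine, 30 mm from its axis toward its -x, 58 mm above its underside
- file_red: red card box file, 36 mm wide (its y), 60 mm deep (its x), 84 mm tall, about 0.13 kg, nearly all of it in its dark steel foot, so it stands very firmly; the white label and the finger ring are on its narrow spine, the 36 x 84 mm face toward its own -x. Origin: centre of its underside, z up. Loose. Stands on the desk at the start, any way round; may be absent.
- file_red_label (a point): middle of the white label on the red file's spine, 30 mm from its axis toward its -x, 58 mm above its underside
- file_yellow: yellow card box file, 36 mm wide (its y), 60 mm deep (its x), 84 mm tall, about 0.13 kg, nearly all of it in its dark steel foot, so it stands very firmly; the white label and the finger ring are on its narrow spine, the 36 x 84 mm face toward its own -x. Origin: centre of its underside, z up. Loose. Stands on the desk at the start, any way round; may be absent.
- file_yellow_label (a point): middle of the white label on the yellow file's spine, 30 mm from its axis toward its -x, 58 mm above its underside
- file_grey: grey card box file, 36 mm wide (its y), 60 mm deep (its x), 84 mm tall, about 0.13 kg, nearly all of it in its dark steel foot, so it stands very firmly; the white label and the finger ring are on its narrow spine, the 36 x 84 mm face toward its own -x. Origin: centre of its underside, z up. Loose. At the start it stands in the rack by the end plate, its label to the back.
- file_grey_label (a point): middle of the white label on the grey file's spine, 30 mm from its axis toward its -x, 58 mm above its underside
- stapler: red stapler 36x141x47 mm, loose bystander, not to be disturbed; origin at the centre of its underside
- glue_stick: yellow standing glue stick, 26 mm across, 93 mm tall, loose bystander, not to be disturbed; origin at the centre of its underside
- correction_bottle: small white and green bottle, 30 mm across, 74 mm tall, loose bystander, not to be disturbed; origin at the centre of its underside
- notes_yellow: block of yellow sticky notes 51x52x14 mm, loose bystander, not to be disturbed; origin at the centre of its underside
- mug: green and white mug, 101 mm tall, loose bystander, not to be disturbed; origin at the centre of its underside

How it is judged (in metres and radians):
On the way, in this order (a step that is already met when the one before it is completed fails the run):
1. the bookend has been drawn back to make room (clear width over 75 mm) (value of joint bookend above 0.075 m), for 0.2 s.
2. every file stands in the rack with its label to the front (height (world z) of file_blue between 0.003 and 0.01 m and angle between each of file_blue, file_green, file_red, file_yellow, file_grey's own z axis and vertical below 0.1 rad and angle between the x axis of each of file_blue, file_green, file_red, file_yellow, file_grey and the x axis of rack, either way round below 0.14 rad and x of each of file_blue_label, file_green_label, file_red_label, file_yellow_label, file_grey_label in the frame of rack below -0.015 m and x of file_blue in the frame of rack between -0.013 and 0.013 m and y of file_blue in the frame of rack_end between -0.23 and -0.013 m and height (world z) of file_green between 0.003 and 0.01 m and x of file_green in the frame of rack between -0.013 and 0.013 m and y of file_green in the frame of rack_end between -0.23 and -0.013 m and height (world z) of file_red between 0.003 and 0.01 m and x of file_red in the frame of rack between -0.013 and 0.013 m and y of file_red in the frame of rack_end between -0.23 and -0.013 m and height (world z) of file_yellow between 0.003 and 0.01 m and x of file_yellow in the frame of rack between -0.013 and 0.013 m and y of file_yellow in the frame of rack_end between -0.23 and -0.013 m and height (world z) of file_grey between 0.003 and 0.01 m and x of file_grey in the frame of rack between -0.013 and 0.013 m and y of file_grey in the frame of rack_end between -0.23 and -0.013 m), for 0.2 s.
At the end, for the whole second after the job is handed in: Every file present stands upright on the rack, label to its front (within 0.14 rad), centred on the strip within 13 mm; each is within 4.5 mm of the next file or the end plate on its +y side, the bookend's face within 4.5 mm of the last file; all at rest (all of step 2 and (y of file_blue in the frame of rack_end above -0.0225 m or y of file_green in the frame of file_blue between 0.028 and 0.0405 m or y of file_red in the frame of file_blue between 0.028 and 0.0405 m or y of file_yellow in the frame of file_blue between 0.028 and 0.0405 m or y of file_grey in the frame of file_blue between 0.028 and 0.0405 m) and (y of file_green in the frame of rack_end above -0.0225 m or y of file_blue in the frame of file_green between 0.028 and 0.0405 m or y of file_red in the frame of file_green between 0.028 and 0.0405 m or y of file_yellow in the frame of file_green between 0.028 and 0.0405 m or y of file_grey in the frame of file_green between 0.028 and 0.0405 m) and (y of file_red in the frame of rack_end above -0.0225 m or y of file_blue in the frame of file_red between 0.028 and 0.0405 m or y of file_green in the frame of file_red between 0.028 and 0.0405 m or y of file_yellow in the frame of file_red between 0.028 and 0.0405 m or y of file_grey in the frame of file_red between 0.028 and 0.0405 m) and (y of file_yellow in the frame of rack_end above -0.0225 m or y of file_blue in the frame of file_yellow between 0.028 and 0.0405 m or y of file_green in the frame of file_yellow between 0.028 and 0.0405 m or y of file_red in the frame of file_yellow between 0.028 and 0.0405 m or y of file_grey in the frame of file_yellow between 0.028 and 0.0405 m) and (y of file_grey in the frame of rack_end above -0.0225 m or y of file_blue in the frame of file_grey between 0.028 and 0.0405 m or y of file_green in the frame of file_grey between 0.028 and 0.0405 m or y of file_red in the frame of file_grey between 0.028 and 0.0405 m or y of file_yellow in the frame of file_grey between 0.028 and 0.0405 m) and y of any of file_blue, file_green, file_red, file_yellow, file_grey in the frame of bookend_face below 0.0225 m and velocity of joint bookend below 0.005 m/s and linear speed of each of file_blue, file_green, file_red, file_yellow, file_grey below 0.02 m/s); the robot touches nothing.
It fails at once if the bookend is pressed on a file with more than 60 N (contact force between bookend and file_blue above 60 N or contact force between bookend and file_green above 60 N or contact force between bookend and file_red above 60 N or contact force between bookend and file_yellow above 60 N or contact force between bookend and file_grey above 60 N).
It fails at once if a bystander is pushed more than 5 cm (distance of any of stapler, glue_stick, correction_bottle, notes_yellow, mug from where it was at the start of the episode above 0.05 m).
Of file_blue, file_green, file_red, file_yellow only 3 to 4 are there at a start; the rules pass over those that are not, and their reading is None.
At some moment in a run one of file_blue, file_green, file_red, file_yellow may be knocked a few centimetres aside while the robot is not near it.
It also fails if it takes over 210 s, if anything falls off the work surface, if the arm or the gripper's body presses on something with over 40 N, if the wrist force passes 120 N, or if a joint passes its speed limit or range.

## Robot

A 6-joint arm with a two-finger parallel gripper is mounted at the origin on a cart in front of the work surface, level with it; the furniture and walls round the work are solid. World frame = base frame: x ahead of the robot, y to its left, z up, the work surface at z = 0. Lengths are in mm, angles in rad, forces in N, time in s.
With the tool pointing down it reaches from about 300 to 950 mm from the base axis. Payload 3.1 kg.
Tool frame: the origin (TCP) lies on the centre line of the jaws, within the pads' length; the fingertips stand 19 mm ahead of it and the grasp point (between the pads) is the TCP; x points along the fingers, z is the direction in which the jaws open and shut, and the axes are right-handed (so a half turn about x gives the same grasp; the last joint's range is limited). The gripper opens to 85 mm and grips with 20 to 120 N. Pads are 22 mm wide; open, the fingers measure 114 mm over their backs; the gripper's body (76 mm by 85 mm) begins 54 mm behind the grasp point. The pads swing forward as they close: fully open they stand 13 mm farther back than shut.
Start: joints at [-0.07, 0.308, 1.634, -0, 1.2, -0.07], TCP at [625.006, -0.028, 250.272] pointing down, gripper open.
Joint ranges: [-3.06, 3.06], [-0.79, 1.96], [0.05, 2.63], [-1.19, 4.34], [0.05, 2.64], [-2.94, 2.94]. Speed limits (rad/s): [2.79, 2.79, 3.14, 3.14, 3.14, 3.14].

## Interface

Orientations are given as a unit quaternion [x, y, z, w].
In Python, from bench import sense, imaging, job gives the robot as it stands.
- The arm moves only by the tool arm_command, never from a script. Its argument "increments" is a list that holds one entry, the list of rows, each a list of 7 numbers: the shift along the tool's x, y, z in cm, then the turn, a rotation vector about the tool's x, y, z in rad, then the opening, from 0 (shut) to 1 (fully open). In form: [[[x, y, z, wx, wy, wz, fingers], ...]]. A call has exactly 10 rows; each row shifts and turns the commanded pose from where the row before left it, along the tool's axes as they then stand; what a row does not reach is not made up. A row lasts 1/10 s, in which the tool goes at most 50 mm and 8.59 degrees, less where a joint would pass 70% of its speed; a pose out of reach is approached as far as the arm can. A call with a gripper value outside its range is refused whole. The fingers move at their own pace and stop on an object; the grip force is fixed at half the most. Time passes only in rows, so rows that do not move let the fingers close, or fill a call up. It gives the time, the measured TCP pose, the force and the opening at its end, in the units of the state.
- sense(): the state, without advancing time (a new reading comes with each control period).
- imaging.camera(name): name is "scene" or "side" or "wrist"; returns a dict with "color" (420x560x3 uint8, red, green, blue), "intrinsics" (3x3 intrinsics, pixels), "R" (3x3) and "t" (3): a world point X has camera coordinates R X + t. Camera axes: x right, y down, z forward; pixel columns grow to the right and rows downward; lengths in mm; the calibration is good to about 2 mm. A picture is of the moment at which its call begins. There is no depth.
- job.close_job(): hands the job in, once; it reports no verdict.
The state is a dict: "clock": time; "joints": joint angles; "dq": joint speeds; "effort": joint torques, N m; "eef_pos": TCP position; "eef_rot": TCP orientation; "force": force on the tool from outside, world axes, zero at the start; "ft_torque": the same for the moment, N m; "opening": opening from 0.0 (shut) to 1.0 (fully open).
Only numpy, scipy, OpenCV 4.12 (cv2) and the standard library are available. Lean on these libraries where they do the work, as an engineer would, in place of code of your own. Each camera call takes 0.05 s, during which the arm holds its last target. There are 200 camera calls.

## Working session

There is one attempt and no reset: what is moved stays moved. The work goes in short steps, Python scripts to look and compute and a tool call to move; the robot and the scene stay as the last step left them, time stands still between calls to the robot, and variables do not carry over. Pictures are saved under pics/ and viewed, about 12 in all and at most 16, crops included, and the job is handed in when it is done.

Besides the shell and the picture viewer there is one more tool, called after ">>>" by a JSON object that holds its "fn" and its "kwargs". arm_command: Moves the arm, as the interface text tells. Its arguments: {"type":"object","properties":{"increments":{"type":"array","items":{"type":"array","items":{"type":"array","items":{"type":"number"}}}}},"required":["increments"]}

```bash
mkdir -p pics; ls
python3 - <<'E'
from bench import sense, imaging
import cv2,pickle
print(sense())
D={}
for n in ["scene","side"]:
    d=imaging.camera(n);D[n]=d
    cv2.imwrite(f"pics/{n}0.png",cv2.resize(d["color"][:,:,::-1],(800,600),interpolation=cv2.INTER_CUBIC));print(n,d["intrinsics"],d["R"],d["t"])
pickle.dump(D,open("c0.pkl","wb"))
E
```

```text
pics
{'clock': 0.0, 'joints': array([-6.96986816e-02,  3.09034917e-01,  1.63518244e+00,  2.49891994e-05,
        1.19968939e+00, -6.97218203e-02]), 'dq': array([-0.00193487, -0.00012503,  0.00022878, -0.00039962, -0.00140828,
       -0.00077121]), 'effort': array([ 1.43707580e-04, -4.15252447e+01, -2.76667070e+01, -1.74997494e-04,
        1.01000658e-02, -1.14578896e-05]), 'eef_pos': array([6.24226442e+02, 3.44880578e-02, 2.49030353e+02]), 'eef_rot': array([6.02303285e-05, 7.07921903e-01, 7.01647672e-05, 7.06290712e-01]), 'force': array([0.3508256 , 0.45327093, 0.04729957]), 'ft_torque': array([ 0.06504493, -0.02498429, -0.05330709]), 'opening': 1.0026142645232468}
scene [[489.27631028   0.         279.24555558]
 [  0.         489.27631028 204.04341819]
 [  0.           0.           1.        ]] [[ 0.92200178  0.38710392 -0.00795408]
 [ 0.15903335 -0.39735522 -0.90377941]
 [-0.35301714  0.83202127 -0.42792466]] [-484.86037871    2.86835382 1625.63046227]
side [[433.59224936   0.         272.64503576]
 [  0.         433.59224936 206.07938915]
 [  0.           0.           1.        ]] [[ 0.50670513  0.8618366   0.02208148]
 [ 0.55534049 -0.30669948 -0.77300218]
 [-0.65942919  0.40394691 -0.63401895]] [-324.39303929 -213.4092401  1740.87973197]
```

View pics/scene0.png

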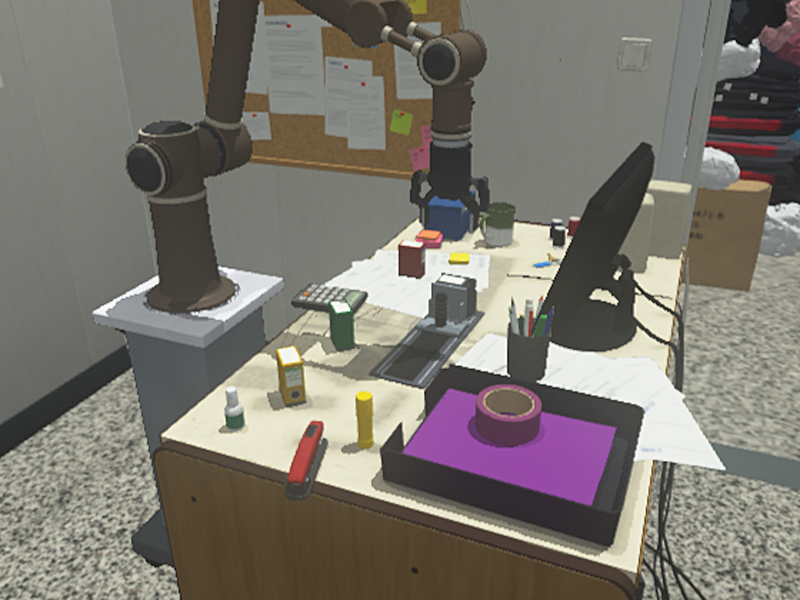

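View pics/side0.png

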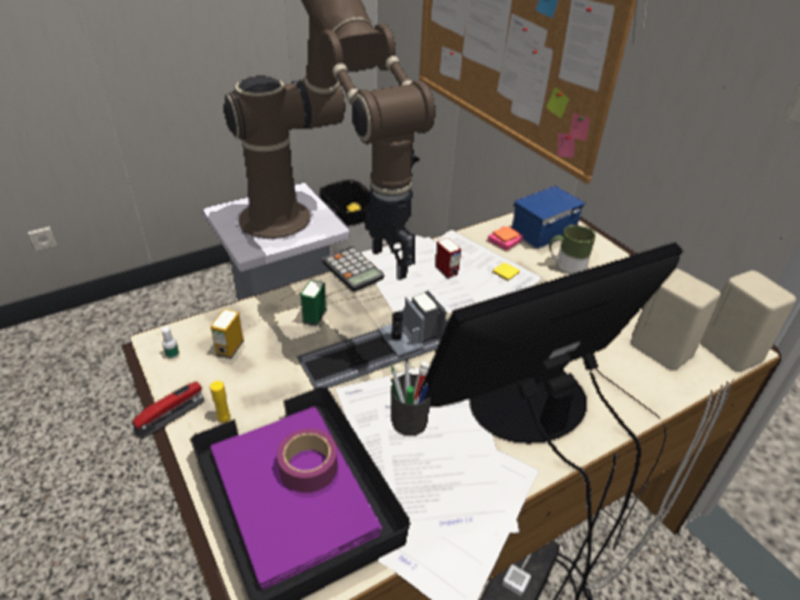

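The scene view shows yellow (290,378), green (342,327) and red (411,260) files on the desk, and grey in the rack at (455,300). The bookend post is at (441,308) and I see no blue file. I'll locate these roughly and take a wrist view.

```bash
cat > h.py <<'E'
import numpy as np,cv2
from bench import sense,imaging
def ray(d,u,v):
    c=-d["R"].T@d["t"]; r=d["R"].T@np.linalg.inv(d["intrinsics"])@np.array([u,v,1.]); return c,r
def onz(d,u,v,z):
    c,r=ray(d,u,v); return c+r*(z-c[2])/r[2]
def proj(d,P):
    P=np.atleast_2d(P).astype(float); q=(d["R"]@P.T).T+d["t"]; q=(d["intrinsics"]@q.T).T; return q[:,:2]/q[:,2:]
def tri(pairs):
    A=np.zeros((3,3));b=np.zeros(3)
    for d,(u,v) in pairs:
        c,r=ray(d,u,v); r/=np.linalg.norm(r); M=np.eye(3)-np.outer(r,r); A+=M;b+=M@c
    return np.linalg.solve(A,b)
def save(d,name,crop=None,s=1):
    im=d["color"][:,:,::-1]
    if crop: im=im[crop[1]:crop[3],crop[0]:crop[2]]
    cv2.imwrite("pics/"+name,cv2.resize(im,None,fx=s,fy=s,interpolation=cv2.INTER_CUBIC))
E
python3 - <<'E'
from h import *
import pickle
np.set_printoptions(precision=1,suppress=True)
D=pickle.load(open("c0.pkl","rb"));a,b=D["scene"],D["side"]
p=lambda d,u,v,z:print(onz(d,u*.7,v*.7,z)[:2],end=' ')
for n,s,t in [("yel",(288,355),(227,318)),("grn",(342,310),(315,289)),("red",(411,243),(447,244))]:
    print(n);p(a,*s,84);p(b,*t,84)
print("\nrack corners");p(a,373,372,6);p(a,423,385,6);p(a,484,312,6);p(b,300,356,6);p(b,313,383,6)
print("post");p(a,441,294,86);p(b,397,315,86)
print("grey top");p(a,456,282,90);p(b,427,303,90)
print("glue");p(a,364,395,93);p(b,218,386,93)
print("bottle");p(a,232,390,74);p(b,168,330,74)
print("stap");p(a,315,425,45);p(a,300,492,20)
print("tray");p(a,430,372,40);p(a,390,460,40);p(b,195,440,40);p(b,310,395,40)
d=imaging.camera("wrist");pickle.dump(d,open("w0.pkl","wb"));save(d,"w0.png",s=1.4)
print(-d["R"].T@d["t"],d["R"],d["intrinsics"][0,0])
E
```

```text
yel
[ 438.7 -282.6] [ 437.6 -275.1] grn
[447.  -95.1] [438.6 -74.5] red
[438.9 283.5] [434.9 281.7] 
rack corners
[ 542.9 -164.4] [ 644.4 -170.6] [663.5 147.5] [ 539.2 -161.4] [ 622.7 -170.1] post
[601.9  39.8] [603.1  38. ] grey top
[614.1  97.9] [604.7 112. ] glue
[ 618.2 -356.2] [ 619.6 -353.5] bottle
[ 403.  -397.4] [ 403.5 -389.8] stap
[ 551.1 -395.2] [ 590.  -511.8] tray
[ 659.4 -176.1] [ 689.6 -422.6] [ 673.2 -421.7] [ 677.2 -199.7] [624.7  77.2 373.3] [[ 1.  -0.  -0. ]
 [ 0.  -1.   0.3]
 [-0.  -0.3 -1. ]] 324.10695477035443
```

View pics/w0.png

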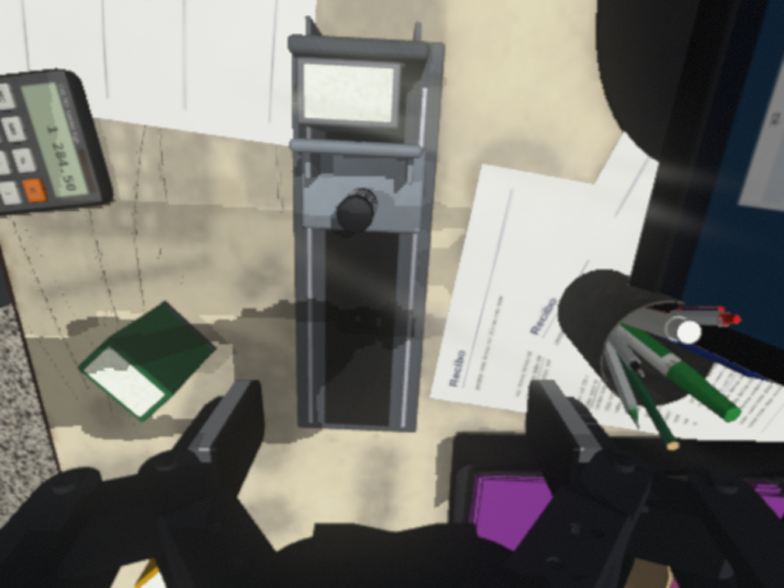

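The wrist view looks straight down on the rack. It shows the post top at (357,210), the near base-plate corners at (299,429) and (416,431), and the green file's top at about (126,383). I'll zoom in on the files to see where the labels are.

Run:
```python
from h import *
import pickle
np.set_printoptions(precision=1,suppress=True)
D=pickle.load(open("c0.pkl","rb"));a,b=D["scene"]["color"],D["side"]["color"]
w=pickle.load(open("w0.pkl","rb"))
f=lambda im,u,v:cv2.resize(im[v-28:v+28,u-28:u+28,::-1],(266,266),interpolation=cv2.INTER_CUBIC)
m=np.vstack([np.hstack([f(a,203,264),f(a,239,228),f(a,288,181)]),np.hstack([f(b,159,233),f(b,220,211),f(b,314,180)])])
cv2.imwrite("pics/m0.png",m)
for u,v,z in [(299,429,6),(416,431,6),(440,130,6),(357,210,86),(293,42,90),(443,45,90),(292,145,90),(424,150,90),(324,232,6),(398,233,6),(327,425,6),(402,425,6),(302,62,90),(398,66,90),(300,122,90),(396,125,90)]: print((u,v,z),onz(w,u/1.4,v/1.4,z)[:2])
print("green");[print(onz(w,u/1.4,v/1.4,84)[:2]) for u,v in [(80,370),(143,420),(172,390),(105,350)]]
```

```text
(299, 429, 6) [ 534.7 -171.2]
(416, 431, 6) [ 644.5 -173.3]
(440, 130, 6) [658.9  92.3]
(357, 210, 86) [600.9  41.9]
(293, 42, 90) [567.9 134.9]
(443, 45, 90) [651.4 133.3]
(292, 145, 90) [563.6  80.5]
(424, 150, 90) [641.9  77.7]
(324, 232, 6) [566.9  14.4]
(398, 233, 6) [627.1  13.6]
(327, 425, 6) [ 561.2 -166.9]
(402, 425, 6) [ 631.3 -166.8]
(302, 62, 90) [572.3 124.8]
(398, 66, 90) [626.3 122.8]
(300, 122, 90) [569.2  93.3]
(396, 125, 90) [625.2  91.6]
green
[402.  -70.3]
[ 439.7 -110.9]
[464.8 -86.2]
[422.7 -54.9]
```

View pics/m0.png

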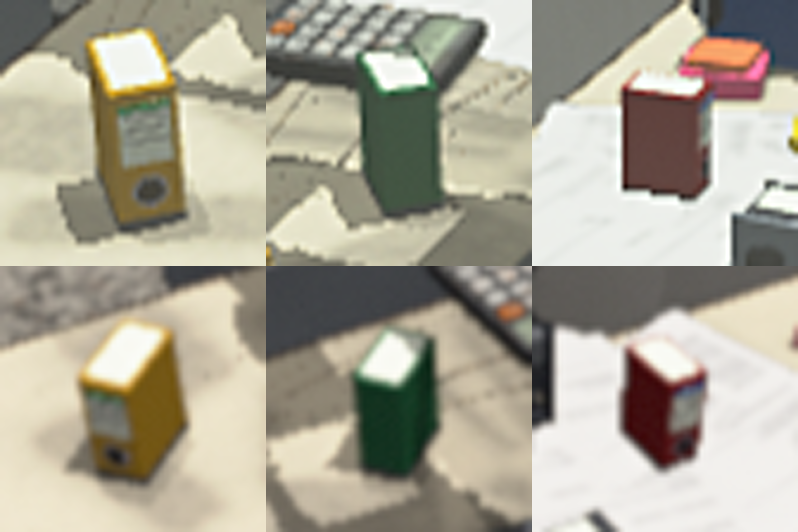

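The montage gives label directions. Yellow's label faces about -y, green's faces away from the cameras (about -x+y), and red's faces about +x. The rack is yawed about -0.06 rad. I'll grasp the bookend post first.

>>> {"fn": "arm_command", "kwargs": {"increments": [[[0,1.0,-0.625,0.06,0,0,1],[0,1.0,-0.625,0,0,0,1],[0,1.0,-0.625,0,0,0,1],[0,1.0,-0.625,0,0,0,1],[4,0,0,0,0,0,1],[4,0,0,0,0,0,1],[4,0,0,0,0,0,1],[3,0,0,0,0,0,1],[0,0,0,0,0,0,1],[0,0,0,0,0,0,1]]]}}

```text
clock: 1.15
eef_pos: [601.6, 41.5, 100.3]
eef_rot: [0.021, 0.707, -0.021, 0.707]
force: [0.1, -0.2, -0.4]
opening: 1.0
```

Run:
```python
from h import *
import pickle
d=imaging.camera("wrist");pickle.dump(d,open("w1.pkl","wb"));save(d,"w1.png",s=1.4)
```

```text
(no output)
```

View pics/w1.png

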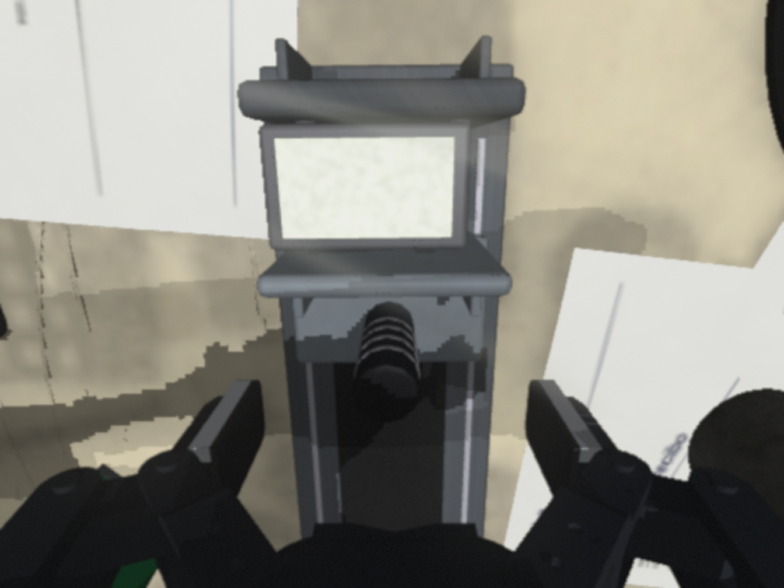

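The gripper is centred on the post (388,390) and the tool is aligned with the rack. I'll lower, close and pull back 165 mm.

>>> {"fn": "arm_command", "kwargs": {"increments": [[[1.75,0,0,0,0,0,1],[1.75,0,0,0,0,0,1],[0,0,0,0,0,0,0],[0,0,0,0,0,0,0],[0,0,0,0,0,0,0],[0,0,0,0,0,0,0],[0,0,0,0,0,0,0],[0,0,0,0,0,0,0],[0,-0.3,0,0,0,0,0],[0,-0.7,0,0,0,0,0]]]}}

```text
clock: 2.2
eef_pos: [598.3, 32.2, 66.7]
eef_rot: [0.022, 0.709, -0.021, 0.704]
force: [-10.0, 2.0, 10.5]
opening: 0.269
```

>>> {"fn": "arm_command", "kwargs": {"increments": [[[0,-1.5,0,0,0,0,0],[0,-1.5,0,0,0,0,0],[0,-1.5,0,0,0,0,0],[0,-1.5,0,0,0,0,0],[0,-1.5,0,0,0,0,0],[0,-1.5,0,0,0,0,0],[0,-1.5,0,0,0,0,0],[0,-1.5,0,0,0,0,0],[0,-1.5,0,0,0,0,0],[0,-1.5,0,0,0,0,0]]]}}

```text
clock: 3.2
eef_pos: [590.7, -118.5, 66.7]
eef_rot: [0.022, 0.708, -0.021, 0.705]
force: [-4.8, 2.6, 7.1]
opening: 0.268
```

Run:
```python
from h import *
import pickle
np.set_printoptions(precision=3,suppress=True)
d=pickle.load(open("w1.pkl","rb"))
for n,u,v,z in [("g",262,128,90),("g",467,126,90),("g",467,245,90),("g",268,248,90),("post",388,390,86),("ep",240,100,90),("ep",525,98,90),("ep+",300,122,90),("be",258,285,90),("be",511,283,90)]: print(n,onz(d,u/1.4,v/1.4,z)[:2])
s=sense();print(s["force"],s["joints"],s["eef_pos"])
```

```text
g [570.096 126.794]
g [626.995 123.943]
g [626.646  90.422]
g [566.882  93.045]
post [599.672  40.725]
ep [565.159 134.28 ]
ep [642.864 130.175]
ep+ [580.834 127.72 ]
be [562.131  81.71 ]
be [640.057  77.741]
[-4.783  2.642  7.079] [-0.27   0.495  1.792  0.001  0.859 -0.211] [ 590.685 -118.498   66.717]
```

>>> {"fn": "arm_command", "kwargs": {"increments": [[[0,0,0,0,0,0,1],[0,0,0,0,0,0,1],[0,0,0,0,0,0,1],[-4,0,0,0,0,0,1],[-4,0,0,0,0,0,1],[0,3.8,-0.152,0,0,0,1],[0,3.8,-0.152,0,0,0,1],[0,3.8,-0.152,0,0,0,1],[0,3.8,-0.152,0,0,0,1],[0,3.8,-0.152,0,0,0,1]]]}}

```text
clock: 4.2
eef_pos: [596.0, 73.7, 145.5]
eef_rot: [0.021, 0.707, -0.021, 0.707]
force: [0.9, -0.1, 0.6]
opening: 1.002
```

>>> {"fn": "arm_command", "kwargs": {"increments": [[[0,3.65,0,0,0,0,1],[0,0,0,0,0,0,1],[2.8,0,0,0,0,0,1],[2.8,0,0,0,0,0,1],[2.8,0,0,0,0,0,1],[0,0,0,0,0,0,0],[0,0,0,0,0,0,0],[0,0,0,0,0,0,0],[0,0,0,0,0,0,0],[0,0,0,0,0,0,0]]]}}

```text
clock: 5.2
eef_pos: [599.3, 107.9, 62.7]
eef_rot: [0.021, 0.706, -0.021, 0.708]
force: [-0.3, 0.5, -0.5]
opening: 0.698
```

>>> {"fn": "arm_command", "kwargs": {"increments": [[[-3,0,0,0,0,0,0],[0,-4.4,0.28,0,0,0,0],[0,-4.4,0.28,0,0,0,0],[0,0,0,0.14,0,0,0],[0,0,0,0.14,0,0,0],[0,0,0,0.14,0,0,0],[0,0,0,0.14,0,0,0],[0,0,0,0.14,0,0,0],[0,0,0,0.14,0,0,0],[0,0,0,0.14,0,0,0]]]}}

```text
clock: 6.2
eef_pos: [598.9, 19.6, 92.0]
eef_rot: [0.353, 0.612, -0.353, 0.613]
force: [1.3, -0.5, -0.3]
opening: 0.695
```

>>> {"fn": "arm_command", "kwargs": {"increments": [[[0,0,0,0.1465,0,0,0],[0,0,0,0.1465,0,0,0],[0,0,0,0.1465,0,0,0],[0,0,0,0.1465,0,0,0],[1.45,0,0,0,0,0,0],[1.45,0,0,0,0,0,0],[0,0,0,0,0,0,0],[0,0,0,0,0,0,1],[0,0,0,0,0,0,1],[0,0,0,0,0,0,1]]]}}

```text
clock: 7.2
eef_pos: [598.4, 19.7, 62.1]
eef_rot: [-0.513, -0.486, 0.514, -0.486]
force: [-0.2, 0.1, -0.2]
opening: 0.995
```

>>> {"fn": "arm_command", "kwargs": {"increments": [[[-3.5,0,0,0,0,0,1],[-3.5,0,0,0,0,0,1],[0,0,0,-0.1428,0,0,1],[0,0,0,-0.1428,0,0,1],[0,0,0,-0.1428,0,0,1],[0,0,0,-0.1428,0,0,1],[0,0,0,-0.1428,0,0,1],[0,0,0,-0.1428,0,0,1],[0,0,0,-0.1428,0,0,1],[0,0,0,-0.1428,0,0,1]]]}}

```text
clock: 8.2
eef_pos: [598.5, 19.7, 132.4]
eef_rot: [0.167, 0.687, -0.167, 0.687]
force: [0.3, 0.0, 0.1]
opening: 0.999
```

>>> {"fn": "arm_command", "kwargs": {"increments": [[[0,0,0,-0.1428,0,0,1],[0,0,0,-0.1428,0,0,1],[0,0,0,-0.1428,0,0,1],[0,0,0,-0.1428,0,0,1],[0,0,0,-0.1428,0,0,1],[0,0,0,-0.1428,0,0,1],[0,0,0,-0.1428,0,0,1],[0,0,0,-0.1428,0,0,1],[0,0,0,-0.1428,0,0,1],[0,0,0,-0.1428,0,0,1]]]}}

```text
clock: 9.2
eef_pos: [598.5, 19.7, 132.4]
eef_rot: [-0.324, 0.629, 0.324, 0.629]
force: [0.3, -0.3, 0.3]
opening: 1.0
```

Run:
```python
from h import *
import pickle
D={n:imaging.camera(n) for n in ["scene","side","wrist"]}
pickle.dump(D,open("c1.pkl","wb"))
a=D["scene"]["color"];b=D["side"]["color"];w=D["wrist"]["color"]
f=lambda im,u,v,r:cv2.resize(im[v-r:v+r,u-r:u+r,::-1],(400,400),interpolation=cv2.INTER_CUBIC)
cv2.imwrite("pics/m1.png",np.hstack([f(a,300,220,75),cv2.resize(w[:,:,::-1],(400,300)).repeat(1,0) if 0 else cv2.copyMakeBorder(cv2.resize(w[:,:,::-1],(400,300)),0,100,0,0,0)]))
print(sense()["joints"])
```

```text
[-3.98184946e-02  3.92905689e-01  1.78129587e+00 -3.23244679e-05
  9.67281980e-01 -9.81607152e-01]
```

View pics/m1.png

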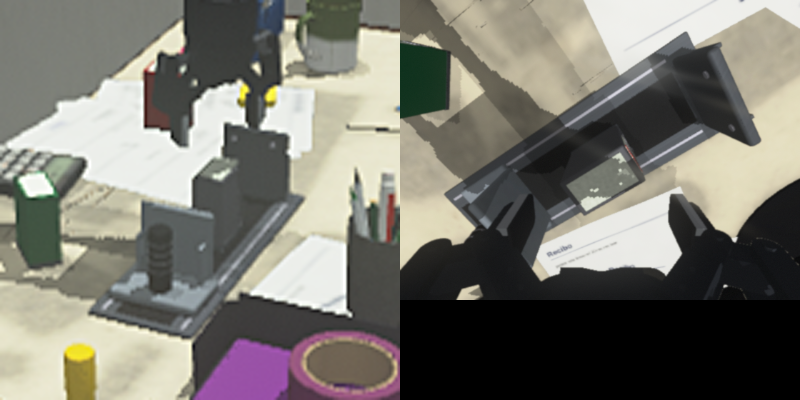

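Run:
```python
from h import *
import pickle
D=pickle.load(open("c1.pkl","rb"))
f=lambda im,u,v,r:cv2.resize(im[v-r:v+r,u-r:u+r,::-1],(400,400),interpolation=cv2.INTER_CUBIC)
p=[proj(D[n],[[598.5,19.7,70]])[0].astype(int) for n in ("scene","side")]
cv2.imwrite("pics/m2.png",np.hstack([f(D["side"]["color"],*p[1],40),f(D["wrist"]["color"],285,245,70)]))
```

```text
(no output)
```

View pics/m2.png

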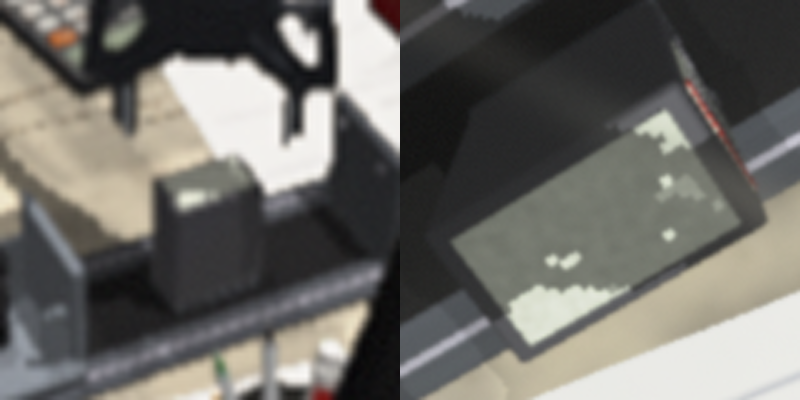

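The side view shows grey's -y face plain, and the wrist view shows a white/red sliver on its +y face. That contradicts what I expected, so I'll take a clearer look before regrasping.

>>> {"fn": "arm_command", "kwargs": {"increments": [[[-2,0,0,0.143,0,0,1],[-2,0,0,0.143,0,0,1],[0,0,0,0.143,0,0,1],[0,0,0,0.143,0,0,1],[0,0,0,0.143,0,0,1],[0,0,0,0.143,0,0,1],[0,0,0,0.142,0,0,1],[0,4,0,0,0,0,1],[0,4,0,0,0,0,1],[0,0,0,0,0,0,1]]]}}

```text
clock: 10.35
eef_pos: [603.1, 103.6, 172.5]
eef_rot: [0.02, 0.707, -0.019, 0.707]
force: [-0.6, -0.1, -0.3]
opening: 0.999
```

Run:
```python
from h import *
import pickle
D={n:imaging.camera(n) for n in ["scene","wrist"]}
q=proj(D["wrist"],[[598.5,19.7,90],[598.5,50,60]]).astype(int);print(q)
p=proj(D["scene"],[[598.5,19.7,60]])[0].astype(int)
f=lambda im,u,v,r:cv2.resize(im[max(v-r,0):v+r,max(u-r,0):u+r,::-1],(400,400),interpolation=cv2.INTER_CUBIC)
cv2.imwrite("pics/m3.png",np.hstack([f(D["scene"]["color"],*p,35),cv2.resize(D["wrist"]["color"][:,80:500,::-1],(400,400))]))
```

```text
[[281 328]
 [279 273]]
```

View pics/m3.png

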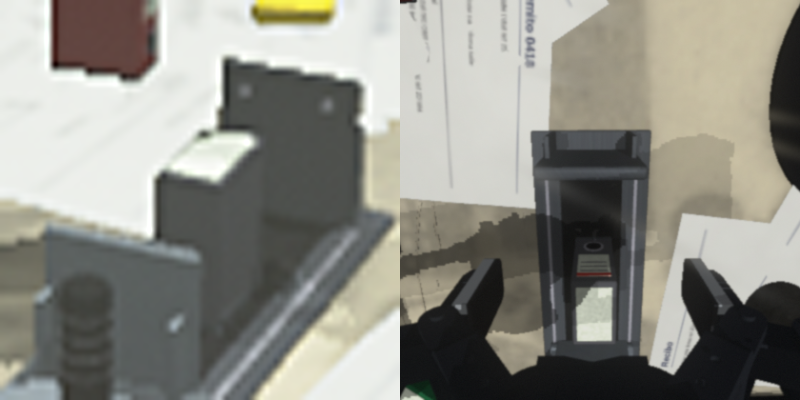

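The wrist view clearly shows grey's label and ring on the +y face, next to the end plate, and the scene view shows a plain -y face. So grey has to turn back +90° for its label to face -x. I'll check the initial side picture too, and fit the desk files by silhouette.

```bash
cat > fit.py <<'E'
from h import *
from scipy.optimize import minimize
HSV={"yellow":((18,110,60),(32,255,255)),"green":((60,80,20),(90,255,150)),"red":((170,90,30),(180,255,200))}
G={"yellow":(438,-279,1.57),"green":(436,-82,-.82),"red":(437,282,3.1)}
def mask(d,c,p,r=30):
    h=cv2.cvtColor(d["color"],cv2.COLOR_RGB2HSV); lo,hi=HSV[c]
    m=cv2.inRange(h,lo,hi)
    if c=="red": m|=cv2.inRange(h,(0,90,30),(6,255,200))
    k=np.zeros_like(m);u,v=proj(d,[[p[0],p[1],42]])[0].astype(int);k[max(v-r,0):v+r,max(u-r,0):u+r]=1
    m=m*k; n,l,s,_=cv2.connectedComponentsWithStats(m)
    if n<2: return None
    i=1+np.argmax(s[1:,4]); pts=cv2.findNonZero((l==i).astype(np.uint8)); o=np.zeros_like(m); cv2.fillConvexPoly(o,cv2.convexHull(pts),1); return o
def box(p,z0=5):
    x,y,a=p;c,s=np.cos(a),np.sin(a)
    return np.array([[x+c*i*30-s*j*18,y+s*i*30+c*j*18,z] for i in(-1,1) for j in(-1,1) for z in(z0,84)])
def iou(p,ds,ms):
    t=0
    for d,m in zip(ds,ms):
        q=cv2.convexHull((proj(d,box(p))*16*4+32).astype(np.int32)); u0,v0=np.array(cv2.boundingRect(cv2.findNonZero(m))[:2])-10
        M=cv2.resize(m[v0:v0+80,u0:u0+80],None,fx=4,fy=4,interpolation=cv2.INTER_NEAREST)
        o=np.zeros(M.shape,np.uint8); cv2.fillConvexPoly(o,q-np.array([u0,v0])*64,1,shift=4)
        t+=(o&M).sum()/(o|M).sum()
    return -t/len(ds)
def fit(c,D,g=None,r=30):
    g=g or G[c]; ds=[];ms=[]
    for d in D:
        m=mask(d,c,g,r)
        if m is not None: ds.append(d);ms.append(m)
    best=min((minimize(iou,(g[0]+dx,g[1]+dy,g[2]+da),args=(ds,ms),method="Nelder-Mead",options=dict(initial_simplex=np.array([(g[0]+dx,g[1]+dy,g[2]+da),(g[0]+dx+15,g[1]+dy,g[2]+da),(g[0]+dx,g[1]+dy+15,g[2]+da),(g[0]+dx,g[1]+dy,g[2]+da+.3)]))) for dx in(-8,8) for dy in(-8,8) for da in(-.3,0,.3)),key=lambda r:r.fun)
    return np.round(best.x,3),round(-best.fun,3),len(ds)
E
python3 - <<'E'
from fit import *
import pickle
D=pickle.load(open("c0.pkl","rb"));
for c in HSV: print(c,fit(c,[D["scene"],D["side"]]))
D1={n:imaging.camera(n) for n in("scene","side")}
pickle.dump(D1,open("c2.pkl","wb"))
for c in HSV: print(c,fit(c,[D1["scene"],D1["side"]]))
s=sense();print(s["eef_pos"],s["joints"])
f=lambda d,u,v,r:cv2.resize(d["color"][v-r:v+r,u-r:u+r,::-1],(400,400),interpolation=cv2.INTER_CUBIC)
p=[proj(D[n],[[598.5,108,50]])[0].astype(int) for n in ("scene","side")]
cv2.imwrite("pics/m4.png",np.hstack([f(D["scene"],*p[0],30),f(D["side"],*p[1],30)]))
E
```

```text
yellow (array([ 437.518, -280.531,    2.295]), np.float64(0.887), 2)
green (array([431.394, -78.671,  -0.7  ]), np.float64(0.453), 2)
red (array([443.921, 280.12 ,   4.031]), np.float64(0.727), 2)
yellow (array([ 437.575, -280.544,    2.295]), np.float64(0.883), 2)
green (array([431.241, -77.951,  -0.724]), np.float64(0.468), 2)
red (array([435.055, 301.196,   4.065]), np.float64(0.391), 2)
[602.85391774  98.99308586 172.18803271] [ 9.17425555e-02  3.63684083e-01  1.72923171e+00 -5.91742774e-04
  1.04899933e+00  1.48853029e-01]
```

View pics/m4.png

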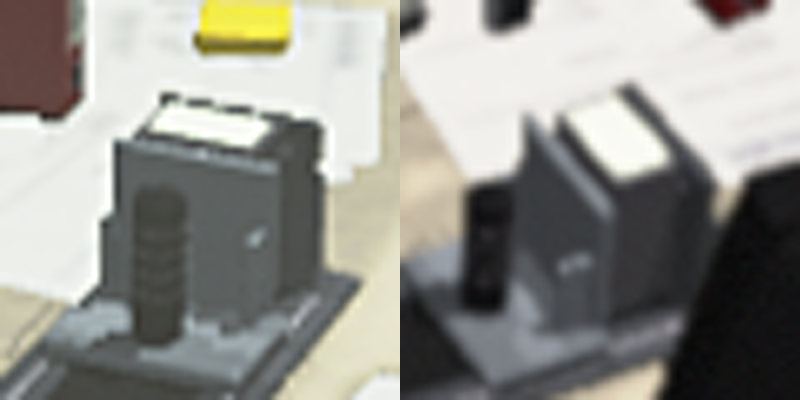

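The initial side view also shows no label on grey's +x face, so its spine was already to the front, contrary to the text. I'll go by what the pictures show: regrip grey, turn it +90° and put it in slot 1.

>>> {"fn": "arm_command", "kwargs": {"increments": [[[0,-4,0,0,0,0,1],[0,-4,0,0,0,0,1],[0,0,0,0.1427,0,0,1],[0,0,0,0.1427,0,0,1],[0,0,0,0.1427,0,0,1],[0,0,0,0.1427,0,0,1],[0,0,0,0.1427,0,0,1],[0,0,0,0.1427,0,0,1],[0,0,0,0.1427,0,0,1],[0,0,0,0.1427,0,0,1]]]}}

```text
clock: 11.55
eef_pos: [598.3, 18.2, 172.2]
eef_rot: [0.401, 0.582, -0.401, 0.582]
force: [-0.2, 0.2, 0.2]
opening: 1.005
```

>>> {"fn": "arm_command", "kwargs": {"increments": [[[0,0,0,0.1427,0,0,1],[0,0,0,0.1427,0,0,1],[0,0,0,0.1427,0,0,1],[3.6,0,0,0,0,0,1],[3.7,0,0,0,0,0,1],[3.7,0,0,0,0,0,1],[0,0,0,0,0,0,0],[0,0,0,0,0,0,0],[0,0,0,0,0,0,0],[0,0,0,0,0,0,0]]]}}

```text
clock: 12.55
eef_pos: [600.5, 19.4, 64.8]
eef_rot: [0.515, 0.485, -0.512, 0.487]
force: [-0.3, -0.3, -0.8]
opening: 0.699
```

>>> {"fn": "arm_command", "kwargs": {"increments": [[[0,0,0,0,0,0,0],[-3,0,0,0,0,0,0],[0,0,0,-0.1427,0,0,0],[0,0,0,-0.1427,0,0,0],[0,0,0,-0.1427,0,0,0],[0,0,0,-0.1427,0,0,0],[0,0,0,-0.1427,0,0,0],[0,0,0,-0.1427,0,0,0],[0,0,0,-0.1427,0,0,0],[0,0,0,-0.1427,0,0,0]]]}}

```text
clock: 13.55
eef_pos: [599.1, 19.8, 93.4]
eef_rot: [0.167, 0.686, -0.167, 0.688]
force: [0.1, 1.0, -1.1]
opening: 0.696
```

>>> {"fn": "arm_command", "kwargs": {"increments": [[[0,0,0,-0.1427,0,0,0],[0,0,0,-0.1427,0,0,0],[0,0,0,-0.1427,0,0,0],[0,2.9,0,0,0,0,0],[0,2.9,0,0,0,0,0],[0,2.9,0,0,0,0,0],[0,0,0,0,0,0,0],[1.45,0,0,0,0,0,0],[1.45,0,0,0,0,0,0],[0,0,0,0,0,0,0]]]}}

```text
clock: 14.55
eef_pos: [602.6, 105.5, 61.5]
eef_rot: [0.02, 0.708, -0.02, 0.706]
force: [1.1, -0.0, -0.8]
opening: 0.688
```

>>> {"fn": "arm_command", "kwargs": {"increments": [[[0,0,0,0,0,0,1],[0,0,0,0,0,0,1],[0,0,0,0,0,0,1],[-4,0,0,0,0,0,1],[-4,0,0,0,0,0,1],[-4,0,0,0,0,0,1],[-4,0,0,0,0,0,1],[0,0,0,0,0,0,1],[0,0,0,0,0,0,1],[0,0,0,0,0,0,1]]]}}

```text
clock: 15.55
eef_pos: [602.3, 106.4, 221.9]
eef_rot: [0.02, 0.708, -0.02, 0.706]
force: [0.1, 0.1, -0.0]
opening: 1.001
```

Run:
```python
from h import *
import pickle
D=pickle.load(open("c0.pkl","rb"))
for c,p in {"yellow":(438,-279),"green":(436,-82),"red":(437,282)}.items():
    for n in D:
        u,v=proj(D[n],[[*p,40]])[0].astype(int); h=cv2.cvtColor(D[n]["color"],cv2.COLOR_RGB2HSV)
        P=h[v-14:v+14,u-8:u+8].reshape(-1,3); print(c,n,(u,v),np.percentile(P,[10,30,50,70,90],axis=0).astype(int).tolist())
w=imaging.camera("wrist");pickle.dump(w,open("w2.pkl","wb"))
s=sense();print(s["eef_pos"],s["joints"])
```

```text
yellow scene (np.int64(203), np.int64(263)) [[21, 7, 106], [22, 24, 119], [26, 72, 129], [42, 130, 146], [53, 146, 245]]
yellow side (np.int64(159), np.int64(233)) [[20, 7, 98], [21, 41, 113], [21, 131, 115], [26, 206, 190], [34, 212, 249]]
green scene (np.int64(238), np.int64(228)) [[38, 27, 78], [58, 50, 84], [60, 54, 85], [62, 55, 86], [63, 59, 225]]
green side (np.int64(218), np.int64(213)) [[29, 12, 48], [45, 45, 50], [71, 131, 57], [72, 158, 113], [73, 167, 245]]
red scene (np.int64(287), np.int64(182)) [[4, 10, 87], [4, 85, 96], [5, 88, 97], [5, 90, 99], [54, 99, 245]]
red side (np.int64(312), np.int64(181)) [[1, 7, 63], [11, 19, 68], [20, 63, 115], [167, 166, 204], [179, 206, 244]]
[601.97517002 106.3836713  221.25141033] [1.03678911e-01 3.12112177e-01 1.69024507e+00 4.43302031e-05
 1.14296093e+00 1.59359451e-01]
```

>>> {"fn": "arm_command", "kwargs": {"increments": [[[0,2.19,-3.37,0,0,0,1],[0,2.19,-3.37,0,0,0,1],[0,2.19,-3.37,0,0,0,1],[0,2.19,-3.37,0,0,0,1],[0,2.19,-3.37,0,0,0,1],[0,0,0,0,0,0,1],[0,0,0,0,0,0,1],[0,0,0,0,0,0,1],[0,0,0,0,0,0,1],[0,0,0,0,0,0,1]]]}}

```text
clock: 16.6
eef_pos: [442.1, 224.6, 223.1]
eef_rot: [0.02, 0.707, -0.02, 0.707]
force: [-0.1, -0.1, 0.2]
opening: 0.997
```

```bash
python3 - <<'E'
s=open("fit.py").read()
s=s.replace('((60,80,20),(90,255,150))','((54,40,20),(90,255,150))').replace('((170,90,30)','((165,70,25)').replace('(0,90,30),(6,255,200)','(0,70,25),(9,255,200)')
s=s.replace('u0,v0=np.array(cv2.boundingRect(cv2.findNonZero(m))[:2])-10','bb=cv2.boundingRect(cv2.findNonZero(m)); u0,v0=max(bb[0]-15,0),max(bb[1]-15,0)')
s=s.replace('m[v0:v0+80,u0:u0+80]','m[v0:v0+bb[3]+30,u0:u0+bb[2]+30]')
s=s.replace('pts=cv2.findNonZero','m=cv2.morphologyEx((l==i).astype(np.uint8),cv2.MORPH_OPEN,np.ones((2,2)));pts=cv2.findNonZero(m) if 0 else cv2.findNonZero')
open("fit.py","w").write(s)
E
python3 - <<'E'
from fit import *
import pickle
D=pickle.load(open("c0.pkl","rb"));A=[D["scene"],D["side"]]
for c in HSV:
  f=fit(c,A);print(c,f,[ -round(iou(f[0],[d],[mask(d,c,G[c])]),2) for d in A])
w=imaging.camera("wrist");pickle.dump(w,open("w3.pkl","wb"))
print(proj(w,box(G["red"])).round())
print("wrist",fit("red",[w],r=170))
m=mask(w,"red",G["red"],170); im=w["color"][:,:,::-1].copy()
im[m>0]=im[m>0]//2+np.array([0,100,0],np.uint8)
cv2.imwrite("pics/w3.png",im); print(sense()["eef_pos"],sense()["joints"])
E
```

```text
yellow (array([ 437.518, -280.531,    2.295]), np.float64(0.887), 2) [np.float64(0.94), np.float64(0.83)]
green (array([433.153, -78.744,  -0.844]), np.float64(0.817), 2) [np.float64(0.87), np.float64(0.76)]
red (array([443.761, 280.199,   4.03 ]), np.float64(0.746), 2) [np.float64(0.72), np.float64(0.77)]
[[303. 110.]
 [309. 110.]
 [302. 146.]
 [308. 157.]
 [243. 110.]
 [231. 111.]
 [245. 147.]
 [234. 158.]]
wrist (array([436.794, 283.444,   3.169]), np.float64(0.954), 1)
[441.94297017 224.69088468 223.11465975] [ 3.82532728e-01  8.78446401e-02  1.95726693e+00 -5.24329625e-05
  1.09667971e+00  4.39612674e-01]
```

View pics/w3.png

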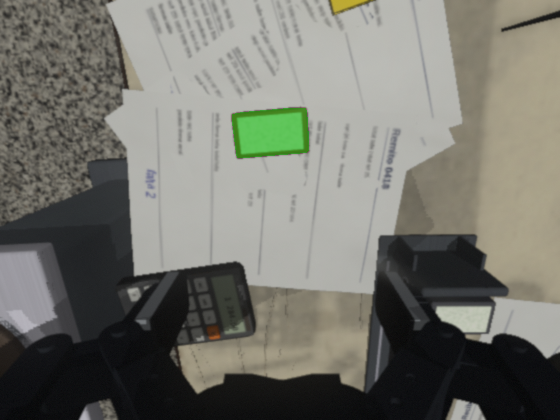

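The wrist view shows the red file cleanly at (270,132), and the silhouette fit is good (IoU 0.95). I'll pick it with the tool yaw at 3.17.

>>> {"fn": "arm_command", "kwargs": {"increments": [[[0,2.915,-0.425,0,0,0,1],[0,2.915,-0.425,0,0,0,1],[0,0,0,-0.1402,0,0,1],[0,0,0,-0.1402,0,0,1],[0,0,0,-0.1402,0,0,1],[0,0,0,-0.1402,0,0,1],[0,0,0,-0.1402,0,0,1],[0,0,0,-0.1402,0,0,1],[0,0,0,-0.1402,0,0,1],[0,0,0,-0.1402,0,0,1]]]}}

```text
clock: 17.65
eef_pos: [436.5, 283.6, 223.2]
eef_rot: [-0.361, 0.608, 0.361, 0.608]
force: [-0.1, -0.3, -0.2]
opening: 0.998
```

>>> {"fn": "arm_command", "kwargs": {"increments": [[[0,0,0,-0.1402,0,0,1],[0,0,0,-0.1402,0,0,1],[0,0,0,-0.1402,0,0,1],[0,0,0,-0.1402,0,0,1],[0,0,0,-0.1402,0,0,1],[0,0,0,-0.1402,0,0,1],[0,0,0,-0.1402,0,0,1],[0,0,0,-0.1402,0,0,1],[0,0,0,-0.1402,0,0,1],[0,0,0,-0.1402,0,0,1]]]}}

```text
clock: 18.65
eef_pos: [436.5, 283.6, 223.2]
eef_rot: [-0.668, 0.232, 0.668, 0.232]
force: [-0.8, -0.2, -0.1]
opening: 1.001
```

>>> {"fn": "arm_command", "kwargs": {"increments": [[[0,0,0,-0.1402,0,0,1],[0,0,0,-0.1402,0,0,1],[0,0,0,-0.1402,0,0,1],[0,0,0,-0.1402,0,0,1],[0,0,0,-0.1402,0,0,1],[3,0,0,0,0,0,1],[3,0,0,0,0,0,1],[0,0,0,0,0,0,1],[0,0,0,0,0,0,1],[0,0,0,0,0,0,1]]]}}

```text
clock: 19.65
eef_pos: [437.3, 284.4, 164.8]
eef_rot: [0.708, 0.01, -0.706, 0.009]
force: [0.4, 1.0, -0.1]
opening: 0.999
```

Run:
```python
from fit import *
D=[imaging.camera(n) for n in("scene","side")]
print(sense()["eef_pos"],sense()["joints"])
G={"yellow":(437,-280,2.295),"green":(433,-79,-.84)}
for c in G: print(c,fit(c,D,G[c]))
```

```text
[437.36789656 284.55068504 165.09114472] [ 4.93341487e-01  2.11084536e-01  1.94703006e+00 -2.20373336e-05
  9.80027838e-01 -2.67542876e+00]
yellow (array([ 437.559, -280.55 ,    2.294]), np.float64(0.882), 2)
green (array([432.769, -77.583,  -0.859]), np.float64(0.811), 2)
```

>>> {"fn": "arm_command", "kwargs": {"increments": [[[3.6,0,0,0,0,0,1],[3.6,0,0,0,0,0,1],[3.5,0,0,0,0,0,1],[0,0,0,0,0,0,0],[0,0,0,0,0,0,0],[0,0,0,0,0,0,0],[0,0,0,0,0,0,0],[0,0,0,0,0,0,0],[-4,0,0,0,0,0,0],[-4,0,0,0,0,0,0]]]}}

```text
clock: 20.75
eef_pos: [434.7, 283.2, 136.2]
eef_rot: [-0.706, -0.009, 0.708, -0.01]
force: [1.4, 0.9, -1.4]
opening: 0.695
```

>>> {"fn": "arm_command", "kwargs": {"increments": [[[-4,0,0,0,0,0,0],[0,0,0,0.1402,0,0,0],[0,0,0,0.1402,0,0,0],[0,0,0,0.1402,0,0,0],[0,0,0,0.1402,0,0,0],[0,0,0,0.1402,0,0,0],[0,0,0,0.1402,0,0,0],[0,0,0,0.1402,0,0,0],[0,0,0,0.1402,0,0,0],[0,0,0,0.1402,0,0,0]]]}}

```text
clock: 21.75
eef_pos: [436.0, 284.0, 177.0]
eef_rot: [0.576, -0.411, -0.575, -0.411]
force: [-0.4, -0.1, -1.8]
opening: 0.696
```

>>> {"fn": "arm_command", "kwargs": {"increments": [[[0,0,0,0.1402,0,0,0],[0,0,0,0.1402,0,0,0],[0,0,0,0.1402,0,0,0],[0,0,0,0.1402,0,0,0],[0,0,0,0.1402,0,0,0],[0,0,0,0.1402,0,0,0],[0,0,0,0.1402,0,0,0],[0,0,0,0.1402,0,0,0],[0,0,0,0.1402,0,0,0],[0,0,0,0.1402,0,0,0]]]}}

```text
clock: 22.75
eef_pos: [436.0, 284.0, 177.0]
eef_rot: [-0.175, 0.685, 0.175, 0.686]
force: [-0.4, -1.3, -1.0]
opening: 0.694
```

>>> {"fn": "arm_command", "kwargs": {"increments": [[[0,0,0,0.1402,0,0,0],[0,0,0,0.1402,0,0,0],[0,0,0,0.1402,0,0,0],[0,0,0,0.1402,0,0,0],[0,-2.95,2.517,0,0,0,0],[0,-2.95,2.517,0,0,0,0],[0,-2.95,2.517,0,0,0,0],[0,-2.95,2.517,0,0,0,0],[0,-2.95,2.517,0,0,0,0],[0,-2.95,2.517,0,0,0,0]]]}}

```text
clock: 23.75
eef_pos: [577.8, 97.5, 177.1]
eef_rot: [0.02, 0.706, -0.02, 0.707]
force: [0.8, 0.3, -1.2]
opening: 0.692
```

>>> {"fn": "arm_command", "kwargs": {"increments": [[[0,-2.95,2.517,0,0,0,0],[0,0,0,0,0,0,0],[0,0,0,0,0,0,0],[0,0,0,0,0,0,0],[3,0,0,0,0,0,0],[3,0,0,0,0,0,0],[0,0,0,0,0,0,0],[0,0,0,0,0,0,0],[0,0,0,0,0,0,0],[0,0,0,0,0,0,0]]]}}

```text
clock: 24.75
eef_pos: [601.9, 68.4, 118.4]
eef_rot: [0.02, 0.705, -0.019, 0.708]
force: [0.5, 0.6, -1.4]
opening: 0.695
```

>>> {"fn": "arm_command", "kwargs": {"increments": [[[2.0,-0.2,0,0,0,0,0],[2.0,0,0,0,0,0,0],[1.45,0,0,0,0,0,0],[0,0,0,0,0,0,0],[0,0,0,0,0,0,1],[0,0,0,0,0,0,1],[0,0,0,0,0,0,1],[-4,0,0,0,0,0,1],[-4,0,0,0,0,0,1],[-4,0,0,0,0,0,1]]]}}

```text
clock: 25.75
eef_pos: [599.9, 66.0, 182.8]
eef_rot: [0.02, 0.707, -0.02, 0.707]
force: [-0.0, 0.2, -0.2]
opening: 1.0
```

>>> {"fn": "arm_command", "kwargs": {"increments": [[[-4,0,0,0,0,0,1],[0,-3,-2.22,0,0,0,1],[0,-3,-2.22,0,0,0,1],[0,-3,-2.22,0,0,0,1],[0,-3,-2.22,0,0,0,1],[0,-3,-2.22,0,0,0,1],[0,-3,-2.22,0,0,0,1],[0,-3,-2.22,0,0,0,1],[0,0,0,0,0,0,1],[0,0,0,0,0,0,1]]]}}

```text
clock: 26.75
eef_pos: [433.5, -135.5, 222.2]
eef_rot: [0.021, 0.706, -0.02, 0.707]
force: [1.3, -0.2, -0.0]
opening: 0.997
```

Run:
```python
from fit import *
w=imaging.camera("wrist")
g=(433,-79,-.85)
f=fit("green",[w],g,r=150);print(f)
im=w["color"][:,:,::-1].copy()
m=mask(w,"green",g,150); cv2.drawContours(im,[cv2.convexHull(proj(w,box(f[0])).astype(np.int32))],-1,(0,0,255),1)
cv2.drawContours(im,cv2.findContours(m,0,2)[0],-1,(255,0,255),1)
cv2.imwrite("pics/w4.png",im)
print(sense()["eef_pos"],sense()["joints"][[0,5]])
D=[imaging.camera(n) for n in("scene","side")];print(fit("yellow",D,(437,-280,2.295)))
```

```text
(array([432.218, -79.528,  -0.856]), np.float64(0.957), 1)
[ 433.99492015 -134.99175084  222.2120587 ] [-0.39785951 -0.34176037]
(array([ 437.513, -280.826,    2.296]), np.float64(0.897), 2)
```

View pics/w4.png

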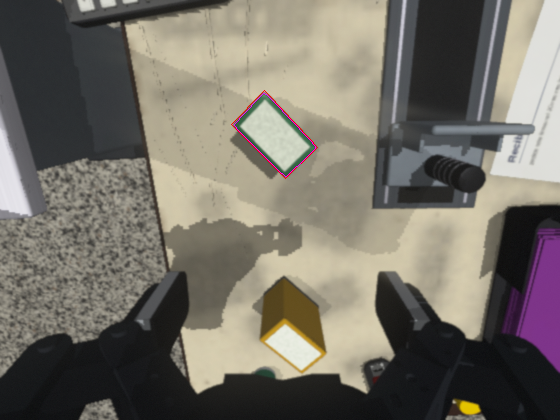

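The fit outline hugs the green file at (275,135), IoU 0.96, and yellow is undisturbed. I'll pick green now.

>>> {"fn": "arm_command", "kwargs": {"increments": [[[0,2.765,-0.245,0,0,0,1],[0,2.765,-0.245,0,0,0,1],[0,0,0,0.1333,0,0,1],[0,0,0,0.1333,0,0,1],[0,0,0,0.1333,0,0,1],[0,0,0,0.1333,0,0,1],[0,0,0,0.1333,0,0,1],[0,0,0,0.1333,0,0,1],[3.5,0,0,0,0,0,1],[3.5,0,0,0,0,0,1]]]}}

```text
clock: 27.9
eef_pos: [434.1, -78.9, 152.4]
eef_rot: [0.293, 0.642, -0.292, 0.645]
force: [-0.4, -0.3, -0.3]
opening: 1.002
```

>>> {"fn": "arm_command", "kwargs": {"increments": [[[3.2,0,0,0,0,0,1],[3.2,0,0,0,0,0,1],[3.2,0,0,0,0,0,1],[0,0,0,0,0,0,0],[0,0,0,0,0,0,0],[0,0,0,0,0,0,0],[0,0,0,0,0,0,0],[0,0,0,0,0,0,0],[-4,0,0,0,0,0,0],[-4,0,0,0,0,0,0]]]}}

```text
clock: 28.9
eef_pos: [430.2, -79.3, 135.9]
eef_rot: [0.293, 0.645, -0.294, 0.642]
force: [1.4, 0.4, -1.4]
opening: 0.69
```

>>> {"fn": "arm_command", "kwargs": {"increments": [[[-4,0,0,0,0,0,0],[0,0,0,-0.1333,0,0,0],[0,0,0,-0.1333,0,0,0],[0,0,0,-0.1333,0,0,0],[0,0,0,-0.1333,0,0,0],[0,0,0,-0.1333,0,0,0],[0,0,0,-0.1333,0,0,0],[0,2.312,3.21,0,0,0,0],[0,2.312,3.21,0,0,0,0],[0,2.312,3.21,0,0,0,0]]]}}

```text
clock: 29.9
eef_pos: [532.8, -15.2, 176.7]
eef_rot: [0.02, 0.706, -0.02, 0.707]
force: [0.0, 0.1, -1.7]
opening: 0.695
```

>>> {"fn": "arm_command", "kwargs": {"increments": [[[0,2.312,3.21,0,0,0,0],[0,2.312,3.21,0,0,0,0],[0,0,0,0,0,0,0],[0,0,0,0,0,0,0],[3,0,0,0,0,0,0],[3,0,0,0,0,0,0],[0,0,0,0,0,0,0],[0,0,0,0,0,0,0],[0,0,0,0,0,0,0],[0,0,0,0,0,0,0]]]}}

```text
clock: 30.9
eef_pos: [599.8, 26.6, 118.0]
eef_rot: [0.02, 0.705, -0.02, 0.708]
force: [-0.7, 0.1, -2.4]
opening: 0.699
```

>>> {"fn": "arm_command", "kwargs": {"increments": [[[2.0,0,0,0,0,0,0],[2.0,0,0,0,0,0,0],[1.4,0,0,0,0,0,0],[0,0,0,0,0,0,0],[0,0,0,0,0,0,1],[0,0,0,0,0,0,1],[0,0,0,0,0,0,1],[-4,0,0,0,0,0,1],[-4,0,0,0,0,0,1],[-4,0,0,0,0,0,1]]]}}

```text
clock: 31.9
eef_pos: [598.1, 26.9, 183.1]
eef_rot: [0.02, 0.707, -0.02, 0.707]
force: [0.3, -0.3, 0.3]
opening: 0.999
```

>>> {"fn": "arm_command", "kwargs": {"increments": [[[-4,-3.71,-1.414,0,0,0,1],[0,-3.71,-1.414,0,0,0,1],[0,-3.71,-1.414,0,0,0,1],[0,-3.71,-1.414,0,0,0,1],[0,-3.71,-1.414,0,0,0,1],[0,-3.71,-1.414,0,0,0,1],[0,-3.71,-1.414,0,0,0,1],[0,-3.71,-1.414,0,0,0,1],[0,-3.71,-1.414,0,0,0,1],[0,-3.71,-1.414,0,0,0,1]]]}}

```text
clock: 32.9
eef_pos: [437.7, -333.0, 217.9]
eef_rot: [0.019, 0.706, -0.02, 0.707]
force: [0.8, -0.7, -0.7]
opening: 0.998
```

>>> {"fn": "arm_command", "kwargs": {"increments": [[[0,0,0,0,0,0,1],[0,0,0,0,0,0,1],[0,0,0,0,0,0,1],[0,0,0,0,0,0,1],[0,0,0,0,0,0,1],[0,0,0,0,0,0,1],[0,0,0,0,0,0,1],[0,0,0,0,0,0,1],[0,0,0,0,0,0,1],[0,0,0,0,0,0,1]]]}}

```text
clock: 33.9
eef_pos: [438.4, -331.5, 217.2]
eef_rot: [0.02, 0.707, -0.02, 0.707]
force: [-0.3, -0.1, 1.2]
opening: 1.001
```

Run:
```python
from fit import *
w=imaging.camera("wrist")
g=(437.5,-281,2.295)
f=fit("yellow",[w],g,r=120);print(f)
im=w["color"][:,:,::-1].copy()
m=mask(w,"yellow",g,120); cv2.drawContours(im,[cv2.convexHull(proj(w,box(f[0])).astype(np.int32))],-1,(0,0,255),1)
cv2.drawContours(im,cv2.findContours(m,0,2)[0],-1,(255,0,255),1)
s=imaging.camera("scene"); p=proj(s,[[601,60,50]])[0].astype(int)
im2=cv2.resize(s["color"][p[1]-55:p[1]+55,p[0]-32:p[0]+32,::-1],(240,420))
cv2.imwrite("pics/w5.png",np.hstack([im,im2]))
print(sense()["eef_pos"],sense()["joints"][[0,5]])
```

```text
(array([ 436.398, -282.047,    2.312]), np.float64(0.976), 1)
[ 438.36006743 -331.60859247  217.26350687] [-0.72686704 -0.67111993]
```

View pics/w5.png

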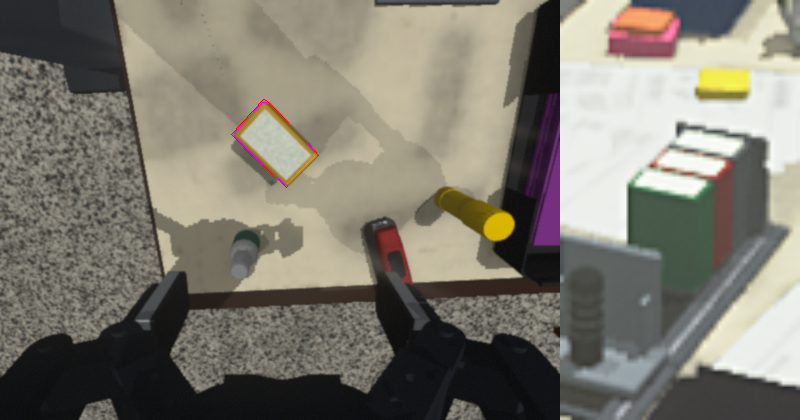

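In the yellow view the fit is tight at (275,143). The inset shows grey, red and green standing neatly in the rack. Yellow's full grasp yaw would pass joint 6's limit, so I'll grip about 0.09 rad short and let the pads align the file.

>>> {"fn": "arm_command", "kwargs": {"increments": [[[0,2.47,-0.24,0,0,0,1],[0,2.47,-0.24,0,0,0,1],[0,0,0,-0.1423,0,0,1],[0,0,0,-0.1423,0,0,1],[0,0,0,-0.1423,0,0,1],[0,0,0,-0.1423,0,0,1],[0,0,0,-0.1423,0,0,1],[0,0,0,-0.1423,0,0,1],[0,0,0,-0.1423,0,0,1],[0,0,0,-0.1423,0,0,1]]]}}

```text
clock: 35.0
eef_pos: [436.3, -282.0, 217.3]
eef_rot: [-0.366, 0.605, 0.366, 0.605]
force: [-0.8, -0.0, -0.2]
opening: 1.0
```

>>> {"fn": "arm_command", "kwargs": {"increments": [[[0,0,0,-0.1423,0,0,1],[0,0,0,-0.1423,0,0,1],[0,0,0,-0.1423,0,0,1],[0,0,0,-0.1423,0,0,1],[0,0,0,-0.1423,0,0,1],[0,0,0,-0.1423,0,0,1],[0,0,0,-0.1423,0,0,1],[0,0,0,-0.1423,0,0,1],[3,0,0,0,0,0,1],[3,0,0,0,0,0,1]]]}}

```text
clock: 36.0
eef_pos: [437.5, -282.9, 158.0]
eef_rot: [0.635, -0.314, -0.632, -0.314]
force: [0.7, -0.4, -0.5]
opening: 1.001
```

Run:
```python
from h import *
s=sense();print(s["eef_pos"],s["joints"],s["eef_rot"])
```

```text
[ 437.45754079 -282.93507756  158.00396264] [-6.57685920e-01  2.19302241e-01  1.95383445e+00 -2.11708648e-05
  9.64293260e-01 -2.87884363e+00] [ 0.63497896 -0.31434679 -0.6320951  -0.31375723]
```

>>> {"fn": "arm_command", "kwargs": {"increments": [[[3.4,0,0,0,0,0,1],[3.4,0,0,0,0,0,1],[3.3,0,0,0,0,0,1],[0,0,0,0,0,0,0],[0,0,0,0,0,0,0],[0,0,0,0,0,0,0],[0,0,0,0,0,0,0],[0,0,0,0,0,0,0],[-4,0,0,0,0,0,0],[-4,0,0,0,0,0,0]]]}}

```text
clock: 37.0
eef_pos: [435.2, -281.1, 136.3]
eef_rot: [-0.632, 0.314, 0.635, 0.314]
force: [0.7, -0.5, -0.4]
opening: 0.708
```

>>> {"fn": "arm_command", "kwargs": {"increments": [[[-4,0,0,0,0,0,0],[0,0,0,0.1423,0,0,0],[0,0,0,0.1423,0,0,0],[0,0,0,0.1423,0,0,0],[0,0,0,0.1423,0,0,0],[0,0,0,0.1423,0,0,0],[0,0,0,0.1423,0,0,0],[0,0,0,0.1423,0,0,0],[0,0,0,0.1423,0,0,0],[0,0,0,0.1423,0,0,0]]]}}

```text
clock: 38.0
eef_pos: [436.4, -282.0, 177.0]
eef_rot: [-0.319, 0.631, 0.318, 0.631]
force: [-0.3, 0.7, -2.3]
opening: 0.712
```

>>> {"fn": "arm_command", "kwargs": {"increments": [[[0,0,0,0.1423,0,0,0],[0,0,0,0.1423,0,0,0],[0,0,0,0.1423,0,0,0],[0,0,0,0.1423,0,0,0],[0,0,0,0.1423,0,0,0],[0,0,0,0.1423,0,0,0],[0,0,0,0.1423,0,0,0],[0,3.471,1.814,0,0,0,0],[0,3.471,1.814,0,0,0,0],[0,3.471,1.814,0,0,0,0]]]}}

```text
clock: 39.0
eef_pos: [497.1, -180.3, 177.2]
eef_rot: [0.02, 0.706, -0.02, 0.707]
force: [0.4, 0.2, -1.3]
opening: 0.711
```

>>> {"fn": "arm_command", "kwargs": {"increments": [[[0,3.471,1.814,0,0,0,0],[0,3.471,1.814,0,0,0,0],[0,3.471,1.814,0,0,0,0],[0,3.471,1.814,0,0,0,0],[0,3.471,1.814,0,0,0,0],[0,0,0,0,0,0,0],[0,0,0,0,0,0,0],[3,0,0,0,0,0,0],[3,0,0,0,0,0,0],[0,0,0,0,0,0,0]]]}}

```text
clock: 40.0
eef_pos: [591.7, -13.7, 112.0]
eef_rot: [0.02, 0.711, -0.02, 0.703]
force: [-1.0, 0.7, -1.4]
opening: 0.707
```

>>> {"fn": "arm_command", "kwargs": {"increments": [[[0,0,0,0,0,0,0],[0,0,0,0,0,0,0],[0,0,0,0,0,0,0],[0,0,0,0,0,0,0],[0,0,0,0,0,0,0],[0,0,0,0,0,0,0],[0,0,0,0,0,0,0],[0,0,0,0,0,0,0],[0,0,0,0,0,0,0],[0,0,0,0,0,0,0]]]}}

```text
clock: 41.0
eef_pos: [596.6, -12.7, 116.2]
eef_rot: [0.02, 0.707, -0.02, 0.707]
force: [0.5, -0.4, -1.5]
opening: 0.711
```

>>> {"fn": "arm_command", "kwargs": {"increments": [[[0,-0.2,0,0.06,0,0,0],[2,0,0,0,0,0,0],[2,0,0,0,0,0,0],[1.4,0,0,0,0,0,0],[0,0,0,0,0,0,0],[0,0,0,0,0,0,1],[0,0,0,0,0,0,1],[0,0,0,0,0,0,1],[-4,0,0,0,0,0,1],[-4,0,0,0,0,0,1]]]}}

```text
clock: 42.0
eef_pos: [595.0, -14.6, 141.5]
eef_rot: [0.041, 0.707, -0.041, 0.704]
force: [1.1, 0.5, 0.1]
opening: 0.995
```

>>> {"fn": "arm_command", "kwargs": {"increments": [[[-4,0,0,0,0,0,1],[-4,0,0,0,0,0,1],[0,1.68,-2.763,0,0,0,1],[0,1.68,-2.763,0,0,0,1],[0,1.68,-2.763,0,0,0,1],[0,0,0,-0.1359,0,0,1],[0,0,0,-0.1359,0,0,1],[0,0,0,-0.1359,0,0,1],[0,0,0,-0.1359,0,0,1],[0,0,0,-0.1359,0,0,1]]]}}

```text
clock: 43.0
eef_pos: [520.0, 44.9, 222.7]
eef_rot: [-0.199, 0.678, 0.199, 0.679]
force: [0.1, 0.1, 1.1]
opening: 1.004
```

>>> {"fn": "arm_command", "kwargs": {"increments": [[[0,0,0,-0.1359,0,0,1],[0,0,0,-0.1359,0,0,1],[0,0,0,-0.1359,0,0,1],[0,0,0,-0.1359,0,0,1],[0,0,0,-0.1359,0,0,1],[0,0,0,-0.1359,0,0,1],[0,0,0,-0.1359,0,0,1],[0,0,0,0,0,0,1],[0,0,0,0,0,0,1],[0,0,0,0,0,0,1]]]}}

```text
clock: 44.0
eef_pos: [520.0, 44.8, 222.4]
eef_rot: [-0.485, 0.514, 0.485, 0.514]
force: [0.4, -0.3, 0.2]
opening: 0.994
```

Run:
```python
from h import *
w=imaging.camera("wrist");save(w,"w6.png",s=1.4);print(sense()["eef_pos"])
import pickle;pickle.dump(w,open("w6.pkl","wb"))
```

```text
[520.02130526  44.84740994 222.35995496]
```

View pics/w6.png

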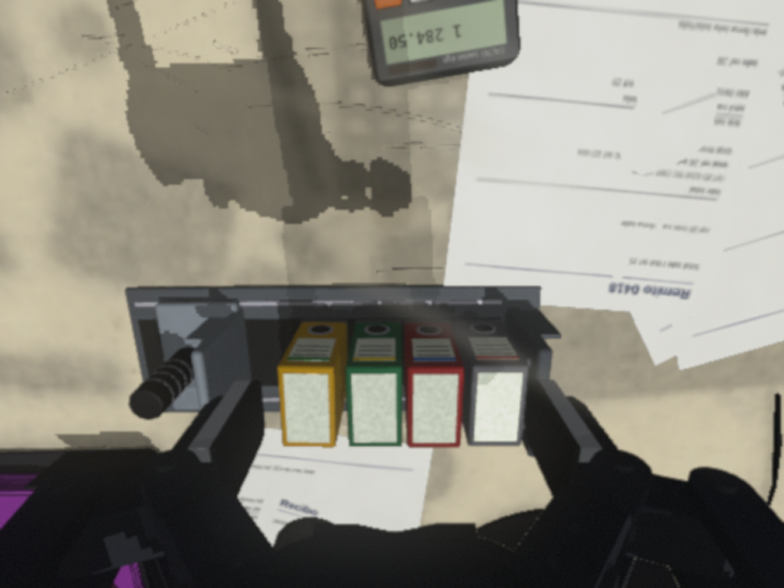

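All four spines show labels and rings at the front, in the order yellow, green, red, grey, standing straight. Next is closing the bookend.

>>> {"fn": "arm_command", "kwargs": {"increments": [[[0,0,0,0.1428,0,0,1],[0,0,0,0.1428,0,0,1],[0,0,0,0.1428,0,0,1],[0,0,0,0.1428,0,0,1],[0,0,0,0.1428,0,0,1],[0,0,0,0.1428,0,0,1],[0,0,0,0.1428,0,0,1],[0,0,0,0.1428,0,0,1],[0,0,0,0.1428,0,0,1],[0,0,0,0.1428,0,0,1]]]}}

```text
clock: 45.05
eef_pos: [520.0, 44.8, 222.3]
eef_rot: [-0.028, 0.707, 0.028, 0.707]
force: [-0.0, 0.5, -0.6]
opening: 1.0
```

>>> {"fn": "arm_command", "kwargs": {"increments": [[[0,0,0,0.1428,0,0,1],[0,-3.18,1.6,0,0,0,1],[0,-3.18,1.6,0,0,0,1],[0,-3.18,1.6,0,0,0,1],[0,-3.18,1.6,0,0,0,1],[0,-3.18,1.6,0,0,0,1],[0,0,0,0,0,0,1],[3.5,0,0,0,0,0,1],[3.5,0,0,0,0,0,1],[0,0,0,0,0,0,1]]]}}

```text
clock: 46.05
eef_pos: [586.2, -116.6, 146.7]
eef_rot: [0.021, 0.711, -0.019, 0.703]
force: [-1.7, 0.1, -0.1]
opening: 1.0
```

Run:
```python
from h import *
w=imaging.camera("wrist");print(sense()["eef_pos"])
h=cv2.cvtColor(w["color"],cv2.COLOR_RGB2GRAY);import pickle
q=pickle.load(open("w6.pkl","rb"));print(onz(q,148/1.4,402/1.4,86), proj(w,[[591,-118.5,86]]))
```

```text
[ 588.25113226 -117.09056105  149.43979021]
[ 588.74241603 -120.88419208   86.        ] [[290.33829391 242.18291362]]
```

>>> {"fn": "arm_command", "kwargs": {"increments": [[[3,0,0,0,0,0,1],[3,0,0,0,0,0,1],[2.7,0,0,0,0,0,1],[0,0,0,0,0,0,1],[0,0,0,0,0,0,0],[0,0,0,0,0,0,0],[0,0,0,0,0,0,0],[0,0,0,0,0,0,0],[0,0,0,0,0,0,0],[0,0,0,0,0,0,0]]]}}

```text
clock: 47.1
eef_pos: [590.7, -118.5, 67.0]
eef_rot: [0.02, 0.707, -0.02, 0.706]
force: [-4.3, -0.5, 7.8]
opening: 0.267
```

>>> {"fn": "arm_command", "kwargs": {"increments": [[[0,0.3,0,0,0,0,0],[0,0.4,0,0,0,0,0],[0,0.4,0,0,0,0,0],[0,0.4,0,0,0,0,0],[0,0.4,0,0,0,0,0],[0,0.4,0,0,0,0,0],[0,0.4,0,0,0,0,0],[0,0.3,0,0,0,0,0],[0,0,0,0,0,0,0],[0,0,0,0,0,0,0]]]}}

```text
clock: 48.1
eef_pos: [592.2, -88.4, 67.0]
eef_rot: [0.02, 0.707, -0.02, 0.706]
force: [-5.3, 0.4, 8.4]
opening: 0.261
```

>>> {"fn": "arm_command", "kwargs": {"increments": [[[0,0.2,0,0,0,0,0],[0,0.2,0,0,0,0,0],[0,0.2,0,0,0,0,0],[0,0.2,0,0,0,0,0],[0,0.15,0,0,0,0,0],[0,0.15,0,0,0,0,0],[0,0.15,0,0,0,0,0],[0,0.15,0,0,0,0,0],[0,0.1,0,0,0,0,0],[0,0.1,0,0,0,0,0]]]}}

```text
clock: 49.1
eef_pos: [593.0, -73.1, 67.0]
eef_rot: [0.019, 0.707, -0.02, 0.706]
force: [-5.2, -2.3, 9.0]
opening: 0.264
```

>>> {"fn": "arm_command", "kwargs": {"increments": [[[0,0.05,0,0,0,0,0],[0,0.05,0,0,0,0,0],[0,0.05,0,0,0,0,0],[0,0.05,0,0,0,0,0],[0,0.05,0,0,0,0,0],[0,0,0,0,0,0,0],[0,0,0,0,0,0,0],[0,0,0,0,0,0,0],[0,0,0,0,0,0,0],[0,0,0,0,0,0,0]]]}}

```text
clock: 50.1
eef_pos: [593.1, -70.7, 67.0]
eef_rot: [0.019, 0.707, -0.02, 0.706]
force: [-5.6, -0.8, 8.6]
opening: 0.264
```

>>> {"fn": "arm_command", "kwargs": {"increments": [[[0,0.08,0,0,0,0,0],[0,0.08,0,0,0,0,0],[0,0.08,0,0,0,0,0],[0,0.08,0,0,0,0,0],[0,0.08,0,0,0,0,0],[0,0,0,0,0,0,0],[0,0,0,0,0,0,0],[0,0,0,0,0,0,0],[0,0,0,0,0,0,0],[0,0,0,0,0,0,0]]]}}

```text
clock: 51.1
eef_pos: [593.3, -66.8, 67.0]
eef_rot: [0.019, 0.707, -0.02, 0.706]
force: [-5.2, -1.8, 8.5]
opening: 0.262
```

>>> {"fn": "arm_command", "kwargs": {"increments": [[[0,0.05,0,0,0,0,0],[0,0.05,0,0,0,0,0],[0,0.05,0,0,0,0,0],[0,0.05,0,0,0,0,0],[0,0,0,0,0,0,0],[0,0,0,0,0,0,0],[0,0,0,0,0,0,0],[0,0,0,0,0,0,0],[0,0,0,0,0,0,0],[0,0,0,0,0,0,0]]]}}

```text
clock: 52.1
eef_pos: [593.4, -65.0, 67.0]
eef_rot: [0.019, 0.708, -0.02, 0.706]
force: [-5.3, -2.6, 7.0]
opening: 0.268
```

>>> {"fn": "arm_command", "kwargs": {"increments": [[[0,0.05,0,0,0,0,0],[0,0.05,0,0,0,0,0],[0,0.05,0,0,0,0,0],[0,0,0,0,0,0,0],[0,0,0,0,0,0,0],[0,0,0,0,0,0,0],[0,0,0,0,0,0,0],[0,0,0,0,0,0,0],[0,0,0,0,0,0,0],[0,0,0,0,0,0,0]]]}}

```text
clock: 53.1
eef_pos: [593.4, -63.7, 67.0]
eef_rot: [0.019, 0.707, -0.02, 0.706]
force: [-5.3, -3.5, 8.0]
opening: 0.266
```

>>> {"fn": "arm_command", "kwargs": {"increments": [[[0,0.04,0,0,0,0,0],[0,0.04,0,0,0,0,0],[0,0.04,0,0,0,0,0],[0,0,0,0,0,0,0],[0,0,0,0,0,0,0],[0,0,0,0,0,0,0],[0,0,0,0,0,0,0],[0,0,0,0,0,0,0],[0,0,0,0,0,0,0],[0,0,0,0,0,0,0]]]}}

```text
clock: 54.1
eef_pos: [593.5, -62.6, 67.0]
eef_rot: [0.019, 0.708, -0.02, 0.706]
force: [-5.0, -3.3, 7.7]
opening: 0.268
```

>>> {"fn": "arm_command", "kwargs": {"increments": [[[0,0.04,0,0,0,0,0],[0,0.04,0,0,0,0,0],[0,0,0,0,0,0,0],[0,0,0,0,0,0,0],[0,0,0,0,0,0,0],[0,0,0,0,0,0,0],[0,0,0,0,0,0,0],[0,0,0,0,0,0,0],[0,0,0,0,0,0,0],[0,0,0,0,0,0,0]]]}}

```text
clock: 55.1
eef_pos: [593.5, -61.8, 67.0]
eef_rot: [0.019, 0.708, -0.02, 0.706]
force: [-5.4, -3.0, 7.3]
opening: 0.264
```

>>> {"fn": "arm_command", "kwargs": {"increments": [[[0,0.04,0,0,0,0,0],[0,0.04,0,0,0,0,0],[0,0,0,0,0,0,0],[0,0,0,0,0,0,0],[0,0,0,0,0,0,0],[0,0,0,0,0,0,0],[0,0,0,0,0,0,0],[0,0,0,0,0,0,0],[0,0,0,0,0,0,0],[0,0,0,0,0,0,0]]]}}

```text
clock: 56.1
eef_pos: [593.6, -61.1, 67.0]
eef_rot: [0.019, 0.708, -0.02, 0.706]
force: [-6.1, -3.4, 9.0]
opening: 0.266
```

>>> {"fn": "arm_command", "kwargs": {"increments": [[[0,0.04,0,0,0,0,0],[0,0.04,0,0,0,0,0],[0,0,0,0,0,0,0],[0,0,0,0,0,0,0],[0,0,0,0,0,0,0],[0,0,0,0,0,0,0],[0,0,0,0,0,0,0],[0,0,0,0,0,0,0],[0,0,0,0,0,0,0],[0,0,0,0,0,0,0]]]}}

```text
clock: 57.1
eef_pos: [593.6, -60.2, 67.0]
eef_rot: [0.019, 0.708, -0.02, 0.706]
force: [-6.0, -3.2, 8.2]
opening: 0.263
```

>>> {"fn": "arm_command", "kwargs": {"increments": [[[0,0.04,0,0,0,0,0],[0,0.04,0,0,0,0,0],[0,0,0,0,0,0,0],[0,0,0,0,0,0,0],[0,0,0,0,0,0,0],[0,0,0,0,0,0,0],[0,0,0,0,0,0,0],[0,0,0,0,0,0,0],[0,0,0,0,0,0,0],[0,0,0,0,0,0,0]]]}}

```text
clock: 58.1
eef_pos: [593.7, -59.5, 67.0]
eef_rot: [0.019, 0.708, -0.02, 0.706]
force: [-6.0, -3.3, 8.9]
opening: 0.265
```

>>> {"fn": "arm_command", "kwargs": {"increments": [[[0,0.04,0,0,0,0,0],[0,0.04,0,0,0,0,0],[0,0,0,0,0,0,0],[0,0,0,0,0,0,0],[0,0,0,0,0,0,0],[0,0,0,0,0,0,0],[0,0,0,0,0,0,0],[0,0,0,0,0,0,0],[0,0,0,0,0,0,0],[0,0,0,0,0,0,0]]]}}

```text
clock: 59.1
eef_pos: [593.7, -58.8, 67.0]
eef_rot: [0.019, 0.708, -0.02, 0.706]
force: [-6.1, -3.9, 8.6]
opening: 0.266
```

>>> {"fn": "arm_command", "kwargs": {"increments": [[[0,0.04,0,0,0,0,0],[0,0.04,0,0,0,0,0],[0,0,0,0,0,0,0],[0,0,0,0,0,0,0],[0,0,0,0,0,0,0],[0,0,0,0,0,0,0],[0,0,0,0,0,0,0],[0,0,0,0,0,0,0],[0,0,0,0,0,0,0],[0,0,0,0,0,0,0]]]}}

```text
clock: 60.1
eef_pos: [593.8, -58.0, 67.0]
eef_rot: [0.019, 0.708, -0.02, 0.706]
force: [-5.5, -4.8, 7.9]
opening: 0.263
```

>>> {"fn": "arm_command", "kwargs": {"increments": [[[0,0.04,0,0,0,0,0],[0,0.04,0,0,0,0,0],[0,0,0,0,0,0,0],[0,0,0,0,0,0,0],[0,0,0,0,0,0,0],[0,0,0,0,0,0,0],[0,0,0,0,0,0,0],[0,0,0,0,0,0,0],[0,0,0,0,0,0,0],[0,0,0,0,0,0,0]]]}}

```text
clock: 61.1
eef_pos: [593.8, -57.2, 67.0]
eef_rot: [0.019, 0.708, -0.02, 0.706]
force: [-5.7, -4.8, 8.5]
opening: 0.267
```

Run:
```python
from h import *
w=imaging.camera("wrist");s=imaging.camera("scene");p=proj(s,[[601,50,50]])[0].astype(int)
im2=cv2.resize(s["color"][p[1]-50:p[1]+50,p[0]-34:p[0]+33,::-1],(280,420))
cv2.imwrite("pics/w7.png",np.hstack([cv2.resize(w["color"][0:300,80:450,::-1],(518,420)),im2]))
```

```text
(no output)
```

View pics/w7.png

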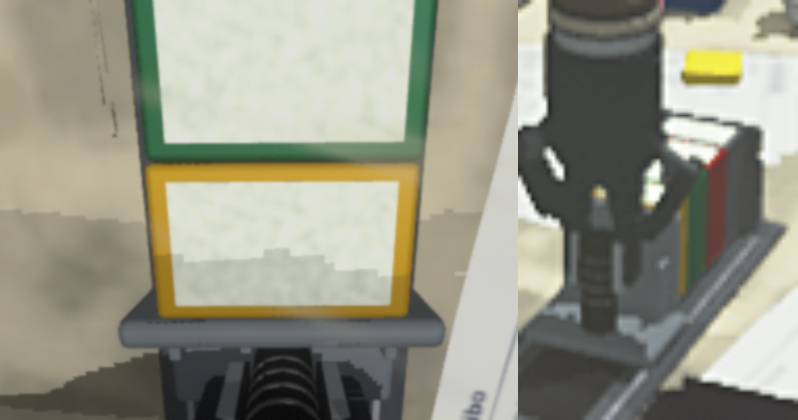

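The view shows yellow and green touching and the bookend bearing on yellow, with the row straight. The force has stepped up to 4.8 N as more files join the push, so I'll continue until it rises sharply.

>>> {"fn": "arm_command", "kwargs": {"increments": [[[0,0.04,0,0,0,0,0],[0,0.04,0,0,0,0,0],[0,0,0,0,0,0,0],[0,0,0,0,0,0,0],[0,0,0,0,0,0,0],[0,0,0,0,0,0,0],[0,0,0,0,0,0,0],[0,0,0,0,0,0,0],[0,0,0,0,0,0,0],[0,0,0,0,0,0,0]]]}}

```text
clock: 62.2
eef_pos: [593.8, -56.4, 67.0]
eef_rot: [0.019, 0.708, -0.02, 0.706]
force: [-6.1, -4.3, 8.2]
opening: 0.266
```

>>> {"fn": "arm_command", "kwargs": {"increments": [[[0,0.04,0,0,0,0,0],[0,0.04,0,0,0,0,0],[0,0,0,0,0,0,0],[0,0,0,0,0,0,0],[0,0,0,0,0,0,0],[0,0,0,0,0,0,0],[0,0,0,0,0,0,0],[0,0,0,0,0,0,0],[0,0,0,0,0,0,0],[0,0,0,0,0,0,0]]]}}

```text
clock: 63.2
eef_pos: [593.8, -55.6, 67.0]
eef_rot: [0.019, 0.708, -0.02, 0.706]
force: [-6.1, -4.1, 7.4]
opening: 0.264
```

>>> {"fn": "arm_command", "kwargs": {"increments": [[[0,0.04,0,0,0,0,0],[0,0.04,0,0,0,0,0],[0,0,0,0,0,0,0],[0,0,0,0,0,0,0],[0,0,0,0,0,0,0],[0,0,0,0,0,0,0],[0,0,0,0,0,0,0],[0,0,0,0,0,0,0],[0,0,0,0,0,0,0],[0,0,0,0,0,0,0]]]}}

```text
clock: 64.2
eef_pos: [593.9, -55.0, 67.0]
eef_rot: [0.019, 0.708, -0.02, 0.706]
force: [-6.0, -6.0, 8.2]
opening: 0.266
```

>>> {"fn": "arm_command", "kwargs": {"increments": [[[0,0.04,0,0,0,0,0],[0,0.04,0,0,0,0,0],[0,0,0,0,0,0,0],[0,0,0,0,0,0,0],[0,0,0,0,0,0,0],[0,0,0,0,0,0,0],[0,0,0,0,0,0,0],[0,0,0,0,0,0,0],[0,0,0,0,0,0,0],[0,0,0,0,0,0,0]]]}}

```text
clock: 65.2
eef_pos: [593.9, -55.0, 67.0]
eef_rot: [0.018, 0.708, -0.021, 0.706]
force: [-5.6, -6.8, 8.2]
opening: 0.268
```

>>> {"fn": "arm_command", "kwargs": {"increments": [[[0,0.04,0,0,0,0,0],[0,0.04,0,0,0,0,0],[0,0,0,0,0,0,0],[0,0,0,0,0,0,0],[0,0,0,0,0,0,0],[0,0,0,0,0,0,0],[0,0,0,0,0,0,0],[0,0,0,0,0,0,0],[0,0,0,0,0,0,0],[0,0,0,0,0,0,0]]]}}

```text
clock: 66.2
eef_pos: [593.9, -54.9, 67.0]
eef_rot: [0.018, 0.708, -0.021, 0.706]
force: [-6.2, -9.0, 8.2]
opening: 0.262
```

>>> {"fn": "arm_command", "kwargs": {"increments": [[[0,0.04,0,0,0,0,0],[0,0.04,0,0,0,0,0],[0,0,0,0,0,0,0],[0,0,0,0,0,0,0],[0,0,0,0,0,0,0],[0,0,0,0,0,0,0],[0,0,0,0,0,0,0],[0,0,0,0,0,0,0],[0,0,0,0,0,0,0],[0,0,0,0,0,0,0]]]}}

```text
clock: 67.2
eef_pos: [593.9, -54.9, 67.0]
eef_rot: [0.017, 0.708, -0.021, 0.706]
force: [-7.1, -11.2, 8.6]
opening: 0.265
```

The carriage has stopped at y = -54.9 while the force keeps climbing (6, 9, 11 N), so the row is tight. I'll relax, release and check from above.

>>> {"fn": "arm_command", "kwargs": {"increments": [[[0,-0.1,0,0,0,0,0],[0,-0.1,0,0,0,0,0],[0,0,0,0,0,0,0],[0,0,0,0,0,0,1],[0,0,0,0,0,0,1],[0,0,0,0,0,0,1],[0,0,0,0,0,0,1],[-3,0,0,0,0,0,1],[-4,0,0,0,0,0,1],[-4,0,0,0,0,0,1]]]}}

```text
clock: 68.2
eef_pos: [594.0, -52.4, 175.5]
eef_rot: [0.02, 0.708, -0.019, 0.706]
force: [0.8, -0.6, -1.6]
opening: 0.999
```

>>> {"fn": "arm_command", "kwargs": {"increments": [[[-4,0,0,0,0,0,1],[-4,2,0,0,0,0,1],[0,2,0,0,0,0,1],[0,2,0,0,0,0,1],[0,0,0,0,0,0,1],[0,0,0,0,0,0,1],[0,0,0,0,0,0,1],[0,0,0,0,0,0,1],[0,0,0,0,0,0,1],[0,0,0,0,0,0,1]]]}}

```text
clock: 69.2
eef_pos: [598.0, 6.5, 255.1]
eef_rot: [0.02, 0.707, -0.02, 0.707]
force: [-0.3, 0.6, 0.0]
opening: 1.0
```

Run:
```python
from h import *
import pickle
w=imaging.camera("wrist");pickle.dump(w,open("w8.pkl","wb"));s=imaging.camera("side");p=proj(s,[[601,50,50]])[0].astype(int)
im2=cv2.resize(s["color"][p[1]-45:p[1]+45,p[0]-40:p[0]+40,::-1],(270,300))
im1=cv2.resize(w["color"][:,150:410,::-1],(520,600),interpolation=cv2.INTER_AREA) if 0 else cv2.resize(w["color"][0:300,150:410,::-1],(520,600))
cv2.imwrite("pics/w8.png",np.hstack([im1,cv2.copyMakeBorder(im2,0,300,0,0,0)])); print(sense()["eef_pos"],sense()["force"])
```

```text
[598.03066183   6.72253277 255.15493093] [ 0.18669382 -0.33784304 -0.01277658]
```

View pics/w8.png

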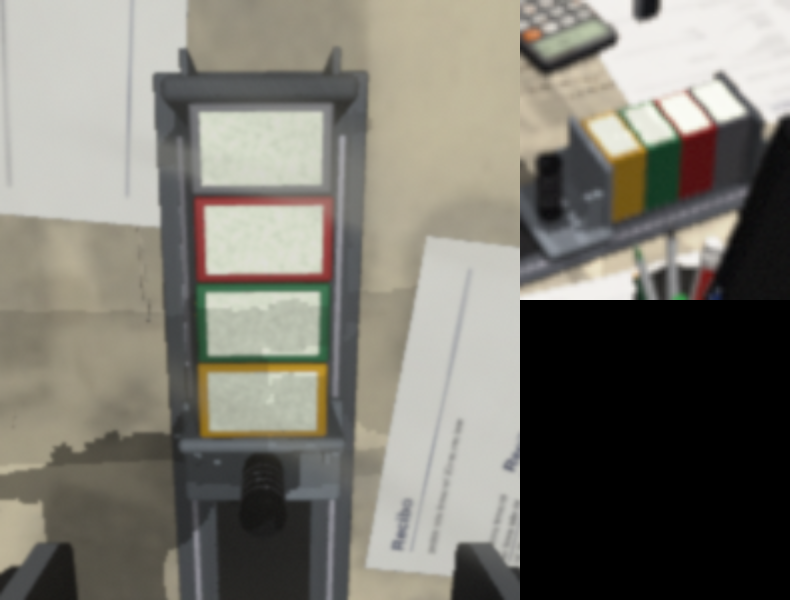

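The view from above shows grey, red, green and yellow tight between end plate and bookend, straight and centred on the strip. Nothing is touching the gripper. Handing in.

```bash
python3 -c "
from bench import job
print(job.close_job())"
```

```text
the job is handed in; nothing more can be done
None
```

The four files I found (grey, red, green, yellow) stand upright in one row on the strip, labels to the front, with the bookend bearing on them. No blue file was visible on the desk. The job is handed in at about 69 s on the clock; the hand-in reports no verdict.

- **Bookend:** I drew it back about 16 cm before placing anything. I then closed it in small steps until it stopped moving and the push rose from about 4 to 11 N.
- **Last checks:** The final view from above shows no visible gaps, the row centred, and the gripper clear. I saw no file or bystander disturbed.
- **Labels:** All four spines showed to the front in a close wrist view just before the bookend was closed. I didn't check that side again afterwards.
- **Disagreements with the task text:**
  - Grey's label appeared to face the front already at the start. I lifted it out, turned it 90°, saw where its label was, and put it back label-front, so it was not turned round as the task said.
  - The row closed about 6 mm further in than I had estimated from the images. I went by the force rather than that estimate.

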